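# Deburr the mouth of a cut tube

### The job

Take the blue dust cap off the clamped white tube and lay it flat, knob up, in the white enamel tray. Then take the orange deburring tool from its stand, set its brass blade on the inside edge of the tube's mouth at the red mark, and with light steady pressure run it clockwise (seen from above) once all the way round, never letting it leave the edge, before lifting it off at the mark again. Put the tool back upright in its stand, fully home, and leave everything else undisturbed.

Things in the scene. Friction and masses are not known exactly. Their poses are not given: they have to be found in the camera images.
- fixture: fixed clamp: dark steel plate 110 x 110 mm, 16 mm thick, with two aluminium jaws (to 55 mm high) on its +y and -y sides. Origin: centre of its underside, on the table. The tube stands upright in its middle.
- sleeve: fixed upright white plastic tube, outer diameter 76, bore diameter 60, 95 mm tall, open at the top. Origin: centre of its lower end, on the clamp plate (16 mm above the table), z up. A 9 mm wide red mark on the rim and down the outside lies in its +x direction.
- mouth (a point): centre of the tube's open upper end, level with the rim, 111 mm above the table; axes as the tube's: +x points to the red mark; clockwise from above goes from +x to -y.
- cap: loose dust cap, 90 g: white plug 52 mm dia and 7 mm high below, blue disc 80 mm dia and 7 mm thick, white round knob 25 mm dia and 30 mm high on top; 44 mm high in all. Origin: centre of the plug's underside, z up through the knob (knob from 14 to 44 mm). It starts on the tube, its disc on the rim and its plug hanging 7 mm into the bore with 4 mm play all round.
- stand: fixed grey block 85 x 85 x 60 mm with a 26 mm hole in the middle of its top. Origin: centre of its underside.
- stand_hole0 (a point): centre of the hole's mouth in the stand's top face, 60 mm above the table; the hole goes right through.
- deburrer: loose deburring tool, 135 g, upright in the stand, blade down. Origin: centre of the underside of its black flange (40 mm dia, 6 mm thick), which rests on the stand's top round the hole; z up. Square orange grip with black bands, 24 x 24 mm, flats square to its x and y axes, from 6 to 98 mm above the origin. Shank and brass blade (18 mm dia) hang below it, with 4 mm play in the hole.
- tip (a point): lower tip of the blade, on the tool's axis, 44 mm below the tool's origin when the spring is extended. The blade is a cone: 3 mm diameter at the tip, 18 mm diameter 7.5 mm higher up. With the tool's axis 25 mm from the axis of the tube, the cone lies on the inside edge of the mouth with its tip about 4 mm below the rim.
- blade (a joint): travel of the sprung blade up into the tool along its axis: 0 = extended (free), 0.010 m = stop. The spring pushes with 1 N at 0 and 0.4 N more per mm. Above about 0.001 it is pressed on something.
- tray: fixed white enamel tray, 228 (its x) x 342 (its y) x 31 mm, flat floor 184 x 298 mm, 2 mm above the table. Origin: centre of its underside. The jar and the dark bottle stand in it near its two y ends; its middle is free.
- jar: bystander: glass jar with lid, 89 mm dia, 119 mm high, in the tray 100 mm from its centre at either end. Origin: centre of its underside.
- bottle: bystander: dark brown bottle with white cap, 58 mm dia, 98 mm high, at the other end of the tray. Origin: centre of its underside.
- soap: bystander: pink soap dispenser, 50 x 79 mm, 191 mm high, close behind the stand (the stand's +x side; its centre about 120 mm from the hole's): taller than the tool. Origin: centre of its underside.
- amber: bystander: amber bottle with orange cap, 51 mm dia, 89 mm high, in front of the stand. Origin: centre of its underside.
- lamp: bystander: glass spirit lamp, 72 mm dia, 104 mm high, in front of the clamp. Origin: centre of its underside.
- tall_jar: bystander: glass jar with lid, 97 mm dia, 144 mm high, behind the clamp. Origin: centre of its underside.
Things that resemble listed ones, but are neither listed nor needed, are in the scene too. There is more than one size of the deburrer; the one meant has the size given above.

How it is judged (in metres and radians):
On the way, in this order (a step that is already met when the one before it is completed fails the run):
1. the dust cap lies flat in the enamel tray, let go (x of cap in the frame of tray between -0.07 and 0.07 m and y of cap in the frame of tray between -0.125 and 0.125 m and z of cap in the frame of tray below 0.008 m and angle between cap's own z axis and vertical below 0.1 rad and linear speed of cap below 0.03 m/s and contact force between the fingers and cap below 0.05 N), for 0.2 s.
2. the blade's cone is pressed on the inside edge of the tube mouth at the red mark (x of tip in the frame of mouth above 0.017 m and y of tip in the frame of mouth between -0.011 and 0.011 m and value of joint blade above 0.001 m and z of tip in the frame of mouth between -0.012 and -0.0015 m and horizontal distance between tip and mouth below 0.0295 m), for 0.05 s.
3. the blade's cone is pressed on the inside edge of the tube mouth an eighth of the way round, clockwise (x of tip in the frame of mouth above 0.011 m and y of tip in the frame of mouth below -0.011 m and value of joint blade above 0.001 m and z of tip in the frame of mouth between -0.012 and -0.0015 m and horizontal distance between tip and mouth below 0.0295 m), for 0.05 s.
4. the blade's cone is pressed on the inside edge of the tube mouth a quarter round (x of tip in the frame of mouth between -0.011 and 0.011 m and y of tip in the frame of mouth below -0.017 m and value of joint blade above 0.001 m and z of tip in the frame of mouth between -0.012 and -0.0015 m and horizontal distance between tip and mouth below 0.0295 m), for 0.05 s.
5. the blade's cone is pressed on the inside edge of the tube mouth three eighths round (x of tip in the frame of mouth below -0.011 m and y of tip in the frame of mouth below -0.011 m and value of joint blade above 0.001 m and z of tip in the frame of mouth between -0.012 and -0.0015 m and horizontal distance between tip and mouth below 0.0295 m), for 0.05 s.
6. the blade's cone is pressed on the inside edge of the tube mouth half round (x of tip in the frame of mouth below -0.017 m and y of tip in the frame of mouth between -0.011 and 0.011 m and value of joint blade above 0.001 m and z of tip in the frame of mouth between -0.012 and -0.0015 m and horizontal distance between tip and mouth below 0.0295 m), for 0.05 s.
7. the blade's cone is pressed on the inside edge of the tube mouth five eighths round (x of tip in the frame of mouth below -0.011 m and y of tip in the frame of mouth above 0.011 m and value of joint blade above 0.001 m and z of tip in the frame of mouth between -0.012 and -0.0015 m and horizontal distance between tip and mouth below 0.0295 m), for 0.05 s.
8. the blade's cone is pressed on the inside edge of the tube mouth three quarters round (x of tip in the frame of mouth between -0.011 and 0.011 m and y of tip in the frame of mouth above 0.017 m and value of joint blade above 0.001 m and z of tip in the frame of mouth between -0.012 and -0.0015 m and horizontal distance between tip and mouth below 0.0295 m), for 0.05 s.
9. the blade's cone is pressed on the inside edge of the tube mouth seven eighths round (x of tip in the frame of mouth above 0.011 m and y of tip in the frame of mouth above 0.011 m and value of joint blade above 0.001 m and z of tip in the frame of mouth between -0.012 and -0.0015 m and horizontal distance between tip and mouth below 0.0295 m), for 0.05 s.
10. the blade's cone is pressed on the inside edge of the tube mouth back at the red mark (all of step 2), for 0.05 s.
At the end, for the whole second after the job is handed in: The cap lies flat (within 0.1 rad) on the tray's floor, its centre within 70 mm (tray x) and 125 mm (tray y) of the tray's centre; the tool stands upright (within 0.08 rad) in the stand, its flange on the block (within 4 mm in height, 7 mm from the hole's axis); both released and at rest (all of step 1 and horizontal distance between deburrer and stand_hole0 below 0.007 m and z of deburrer in the frame of stand_hole0 between -0.004 and 0.004 m and angle between deburrer's own z axis and vertical below 0.08 rad and linear speed of deburrer below 0.03 m/s); the robot touches nothing.
It fails at once if inside the tube mouth the blade's spring is fully extended (blade lifted or slipped off the edge) anywhere but by the red mark (horizontal distance between tip and mouth below 0.03 m and z of tip in the frame of mouth between -0.06 and 0.002 m and x of tip in the frame of mouth below 0.0155 m and value of joint blade below 0.0003 m).
It fails at once if the tool presses on the tube with more than 20 N (contact force between deburrer and sleeve above 20 N).
It fails at once if a bystander (jar, bottle, soap dispenser or lamp) is moved more than 25 mm or tipped (distance of any of jar, bottle, soap, amber, lamp, tall_jar from where it was at the start of the episode above 0.025 m or angle between any of jar, bottle, soap, amber, lamp, tall_jar's own z axis and vertical above 0.25 rad).
It fails at once if the cap is tipped over: tilted more than 60 degrees (angle between cap's own z axis and vertical above 1.05 rad).
It also fails if it takes over 72 s, if anything falls off the work surface, if the arm or the gripper's body presses on something with over 40 N, if the wrist force passes 120 N, or if a joint passes its speed limit or range.

### The arm

A 6-joint arm with a two-finger parallel gripper is mounted at the origin on a cart in front of the work surface, level with it; the furniture and walls round the work are solid. World frame = base frame: x ahead of the robot, y to its left, z up, the work surface at z = 0. Lengths are in m, angles in degrees, forces in N, time in s.
With the tool pointing down it reaches from about 0.375 to 0.9 m from the base axis. Payload 3.1 kg.
Tool frame: the origin (TCP) lies at the very end of the fingers, on their centre line; the grasp point (between the pads) lies 19 mm behind it; z points along the fingers, y is the line along which they close (so a half turn about z gives the same grasp; the last joint's range is limited). The gripper opens to 87 mm and grips with 3 to 60 N. Pads are 19 mm wide; open, the fingers measure 117 mm over their backs; the gripper's body (75 mm by 190 mm) begins 51 mm behind the grasp point.
Start: joints at [57.267, 30.224, 82.088, -0, 67.689, -10.227], TCP at [0.239, 0.577, 0.223] pointing down, gripper open.
Joint ranges: [-176.69, 176.69], [-43.24, 126.21], [12.49, 139.97], [-82, 262], [0, 151.66], [-163.58, 163.58]. Speed limits (degrees/s): [159.86, 159.86, 180, 180, 180, 180].

### API

Orientations are given as a 3x3 rotation matrix whose columns are the frame's x, y, z axes.
In Python, from rig import bot gives the robot as it stands.
- The arm moves only by the tool move_arm, never from a script. Its argument "increments" is a list of rows, each an object with "xyz": the shift along the tool's x, y, z in mm, a list of three; "roll": the turn about the tool's z in rad; "grip": the opening in per cent of the stroke, from 0 (shut) to 100 (fully open). A call has 1 to 5 rows; each row shifts and turns the commanded pose from where the row before left it, along the tool's axes as they then stand; what a row does not reach is not made up. A row lasts 1/12 s, in which the tool goes at most 41.7 mm and 7.16 degrees, less where a joint would pass 70% of its speed; a pose out of reach is approached as far as the arm can. A call is refused whole if a number of a shift passes 41.7 or a number of a turn 0.125, either way. A call with a gripper value outside its range is refused whole. The fingers move at their own pace and stop on an object; the grip force is fixed at half the most. Time passes only in rows, so rows that do not move let the fingers close. It gives the time, the measured TCP pose, the force, the opening and the grip force at its end, in the units of the state.
- bot.read_state(): the state, without advancing time (a new reading comes with each control period).
- bot.capture(name): name is "scene" or "top"; returns (picture, depth): 420x560x3 uint8, red, green, blue; 420x560 float32, m along the optical axis (not along the pixel's ray), 0 where there is no reading.
- bot.camera_model(name): a dict with "intrinsics" (3x3 intrinsics, pixels), "rvec" (rotation vector, rad) and "tvec" (3), from world to camera coordinates, as OpenCV has them. Camera axes: x right, y down, z forward; pixel columns grow to the right and rows downward; lengths in m; the calibration is good to about 2 mm. A picture is of the moment at which its call begins. camera_model takes no time and is no camera call.
- bot.hand_in(): hands the job in; it is judged then, once.
Trained networks look in the newest picture that a camera, given by its name, has taken for a name from the list of things; names that differ only in an ending like _2 or _b are one class to them, and where a whole thing is asked for, a point or a joint stands for the part that bears it (a point fixed in the world has none). Each returns a list of dicts, best first, with "conf" (0 to 1); they miss things now and then, are a little off and sometimes report something else, mostly with a low value. They report only what shows in the picture. A call takes as long as a camera call. They do not tell look-alikes from the thing itself.
- bot.spot_in(label, camera): "at" ([x, y, z] in m, in the coordinates of the camera as it stood for that picture, good to about 4 mm: the middle of the surface that is visible of it).
- bot.trace(label, camera): "mask" (420x560 bool, what is visible of it).
The state is a dict: "time_s": time; "joint_positions": joint angles; "qvel": joint speeds; "tau": joint torques, N m; "position": TCP position; "tcp_rot": TCP orientation; "force": force on the tool from outside, world axes, zero at the start; "moment": the same for the moment, N m; "opening": opening from 0.0 (shut) to 1.0 (fully open); "grasp_force": force on a finger pad.
Only numpy, scipy, OpenCV 4.12 (cv2) and the standard library are available. Lean on these libraries where they do the work, as an engineer would, in place of code of your own. Each camera call takes 0.05 s, during which the arm holds its last target. There are 200 camera calls.

## Working session

There is one attempt and no reset: what is moved stays moved. The work goes in short steps, Python scripts to look and compute and a tool call to move; the robot and the scene stay as the last step left them, time stands still between calls to the robot, and variables do not carry over. Pictures are saved under pics/ and viewed, at most 10 in all, crops included, and the job is handed in when it is done.

Besides the shell and the picture viewer there is one more tool, called after ">>>" as name(argument=value, ...) on one line, values as JSON. move_arm: Moves the arm, as the interface text tells. Its arguments: {"type":"object","properties":{"increments":{"type":"array"}},"required":["increments"]}

```bash
mkdir -p pics; ls
cat > h.py <<'E'
import numpy as np, cv2
from rig import bot
def cam(n):
    m=bot.camera_model(n); R=cv2.Rodrigues(np.array(m["rvec"],float))[0]
    return np.array(m["intrinsics"],float),R,np.array(m["tvec"],float).ravel()
def c2w(n,p):
    K,R,t=cam(n); return (np.asarray(p)-t)@R
def cloud(n,d):
    K,R,t=cam(n); v,u=np.mgrid[:d.shape[0],:d.shape[1]]
    P=np.stack([(u-K[0,2])/K[0,0]*d,(v-K[1,2])/K[1,1]*d,d],-1)
    W=(P-t)@R; W[d==0]=np.nan; return W
def save(n,im): cv2.imwrite("pics/"+n+".png",im[:,:,::-1])
E
python3 - <<'E'
from h import *
s=bot.read_state(); print({k:np.round(v,3).tolist() for k,v in s.items()})
ims=[]
for n in("scene","top"):
    im,d=bot.capture(n); save(n,im); np.savez("pics/"+n,im=im,d=d)
    K,R,t=cam(n); print(n,-R.T@t)
    for l in ("cap","deburrer","sleeve","tray","stand","soap","amber","lamp","tall_jar","jar","bottle","fixture"):
        print(l,[(round(o["conf"],2),np.round(c2w(n,o["at"]),3).tolist()) for o in bot.spot_in(l,n)])
E
```

```text
pics
{'time_s': 0.0, 'joint_positions': [57.267, 30.278, 82.157, 0.001, 67.687, -10.227], 'qvel': [0.015, 0.011, -0.051, 0.074, -0.007, -0.006], 'tau': [-0.001, -44.004, -17.659, 0.063, 0.058, -0.0], 'position': [0.239, 0.577, 0.222], 'tcp_rot': [[-0.924, 0.383, -0.001], [0.383, 0.924, -0.002], [0.0, -0.002, -1.0]], 'force': [-0.236, -0.446, -0.213], 'moment': [-0.063, -0.02, -0.01], 'grasp_force': 0.0, 'opening': 0.998}
scene [-0.05112238 -0.41866647  0.86940008]
cap [(0.59, [0.486, 0.253, 0.117])]
deburrer [(0.74, [0.535, -0.262, 0.116]), (0.39, [0.488, 0.252, 0.114])]
sleeve [(0.67, [0.467, 0.232, 0.072])]
tray [(0.85, [0.543, -0.041, -0.004])]
stand [(0.58, [0.516, -0.274, 0.057]), (0.23, [0.466, 0.237, 0.067])]
soap [(0.78, [0.645, -0.293, 0.1]), (0.51, [0.61, -0.02, 0.064])]
amber [(0.56, [0.424, -0.233, 0.067])]
lamp [(0.74, [0.355, 0.255, 0.048])]
tall_jar [(0.93, [0.607, 0.233, 0.102])]
jar [(0.97, [0.406, -0.015, 0.092])]
bottle [(0.82, [0.609, -0.022, 0.064])]
fixture [(0.82, [0.469, 0.217, 0.013])]
top [ 0.35772871 -0.02444766  1.09878748]
cap [(0.64, [0.497, 0.261, 0.118])]
deburrer [(0.84, [0.421, -0.352, 0.024]), (0.82, [0.544, -0.257, 0.123]), (0.33, [0.534, -0.251, 0.061])]
sleeve [(0.72, [0.479, 0.233, 0.07])]
tray [(0.63, [0.537, -0.029, 0.0])]
stand [(0.83, [0.536, -0.244, 0.063]), (0.74, [0.373, 0.264, 0.05])]
soap [(0.87, [0.658, -0.283, 0.127])]
amber [(0.84, [0.44, -0.219, 0.071])]
lamp [(0.84, [0.377, 0.265, 0.05])]
tall_jar [(0.63, [0.621, 0.241, 0.142]), (0.44, [0.499, 0.26, 0.121])]
jar [(0.81, [0.428, 0.002, 0.12])]
bottle [(0.72, [0.614, -0.011, 0.08])]
fixture [(0.96, [0.474, 0.226, 0.017])]
```

View pics/scene.png

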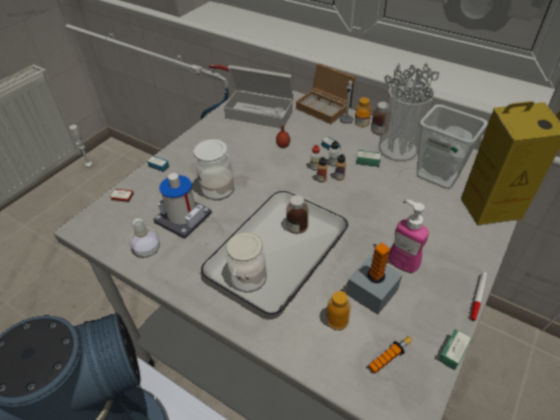

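View pics/top.png

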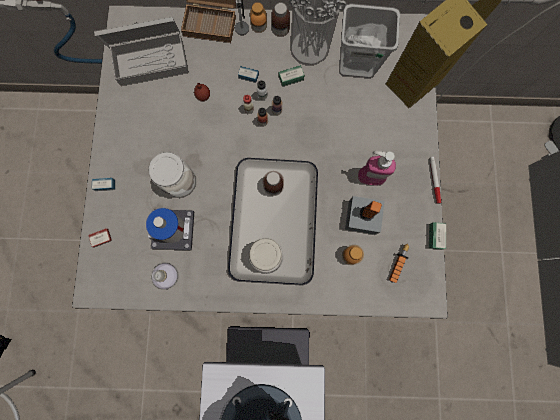

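The upright tool in the stand is at top (370,212) and scene (380,262). A second deburrer lies on the table at top (398,264) and scene (390,353). The one meant is the upright one in the stand; I'll confirm it in a crop and by its height. The blue cap is at top (162,224), and the red mark on its right side faces world -y.

Run:
```python
from h import *
crops=[]
for n in("scene","top"):
    f=np.load(f"pics/{n}.npz"); im,d=f["im"],f["d"]; W=cloud(n,d); hsv=cv2.cvtColor(im,cv2.COLOR_RGB2HSV)
    H,S,V=hsv[...,0].astype(int),hsv[...,1],hsv[...,2]
    def box(x,y,r,z0,z1): return (abs(W[...,0]-x)<r)&(abs(W[...,1]-y)<r)&(W[...,2]>z0)&(W[...,2]<z1)
    def rep(name,m):
        P=W[m]; c=np.float32(P[:,:2])
        if len(P)<5: print(n,name,len(P)); return
        (cc,rr)=cv2.minEnclosingCircle((c*1000)); r=cv2.minAreaRect(c*1000)
        print(n,name,len(P),"med",np.round(np.median(P,0),4),"z",np.round(np.percentile(P[:,2],[2,98]),3),"circ",np.round(cc,1),round(rr,1),"rect",np.round(r[0],1),np.round(r[1],1),round(r[2],1))
    rep("disc",box(.48,.24,.08,.105,.128)&(S>120)&(H>95)&(H<130))
    rep("knob",box(.48,.24,.08,.138,.17))
    red=((H<6)|(H>174))&(S>120); rep("red",box(.48,.22,.08,.02,.13)&red)
    rep("standtop",box(.53,-.26,.08,.05,.066)&(S<90))
    rep("tooltop",box(.53,-.26,.06,.148,.18)); rep("grip",box(.53,-.26,.06,.075,.18)&(S>120))
    rep("soap",box(.65,-.285,.06,.03,.25)); rep("jar",box(.42,0,.07,.11,.14)); rep("bottle",box(.61,-.01,.06,.09,.12))
    rep("talljar",box(.615,.24,.07,.135,.16)); rep("lamp",box(.37,.26,.07,.03,.13)); rep("amber",box(.43,-.22,.05,.02,.12));rep("plate",box(.48,.23,.09,.01,.022))
    u,v=(380,270) if n=="scene" else (372,225)
    crops.append(cv2.resize(im[v-50:v+50,u-65:u+65],(520,400),interpolation=cv2.INTER_CUBIC)[:, :400])
save("crop1",np.hstack(crops))
```

```text
scene disc 429 med [0.4858 0.2513 0.1167] z [0.113 0.12 ] circ [493.7 259.9] 40.5 rect [491.8 257.5] [75.  75.7] 57.0
scene knob 78 med [0.4935 0.2577 0.1464] z [0.138 0.149] circ [493.6 260.7] 13.3 rect [494.5 260.5] [25.1 23. ] 39.4
scene red 37 med [0.4879 0.2236 0.0824] z [0.057 0.105] circ [487.3 224.3] 4.4 rect [487.6 223.3] [8.8 3.8] 18.8
scene standtop 1076 med [ 0.5297 -0.2714  0.0588] z [0.052 0.065] circ [ 523.  -261.1] 73.8 rect [ 519.  -258.2] [ 86.2 138.8] 82.2
scene tooltop 132 med [ 0.5425 -0.2643  0.1564] z [0.149 0.159] circ [ 544.7 -262.7] 15.0 rect [ 544.5 -262.5] [23.8 24.4] 68.8
scene grip 438 med [ 0.5365 -0.2655  0.1302] z [0.078 0.158] circ [ 543.6 -263.9] 16.5 rect [ 544.6 -263. ] [25.  26.1] 73.0
scene soap 1533 med [ 0.6459 -0.292   0.1119] z [0.033 0.19 ] circ [ 663.  -289.2] 38.5 rect [ 657.6 -289.5] [75.  44.8] 89.3
scene jar 873 med [ 0.4232 -0.002   0.1177] z [0.111 0.121] circ [ 4.254e+02 -3.000e-01] 40.4 rect [ 4.249e+02 -4.000e-01] [79.2 77.5] 68.3
scene bottle 140 med [ 0.6214 -0.0138  0.0976] z [0.09  0.102] circ [624.2 -13. ] 18.0 rect [622.7 -1
[... 1362 characters left out ...]
44 med [0.4298 0.0017 0.1203] z [0.113 0.125] circ [430.7   1.6] 40.8 rect [430.7   1.6] [78.8 79.1] 2.3
top bottle 143 med [ 0.6268 -0.012   0.1014] z [0.092 0.105] circ [628.2 -11.1] 17.4 rect [628.  -12.2] [32.9 31.4] 2.3
top talljar 975 med [0.6316 0.2538 0.1439] z [0.137 0.149] circ [632.  254.8] 44.7 rect [632.4 255.2] [87.1 86.3] 79.4
top lamp 577 med [0.3713 0.2601 0.0507] z [0.032 0.104] circ [372.5 268.6] 35.8 rect [371.3 267.6] [67.6 69.7] 2.6
top amber 347 med [ 0.4381 -0.2214  0.0697] z [0.026 0.094] circ [ 440.4 -227.3] 25.3 rect [ 439.8 -226.8] [48.4 48.7] 1.0
top plate 542 med [0.462  0.2413 0.0174] z [0.012 0.022] circ [478.5 261.1] 89.8 rect [472.4 261.3] [109.7 162.8] 89.4
```

View pics/crop1.png

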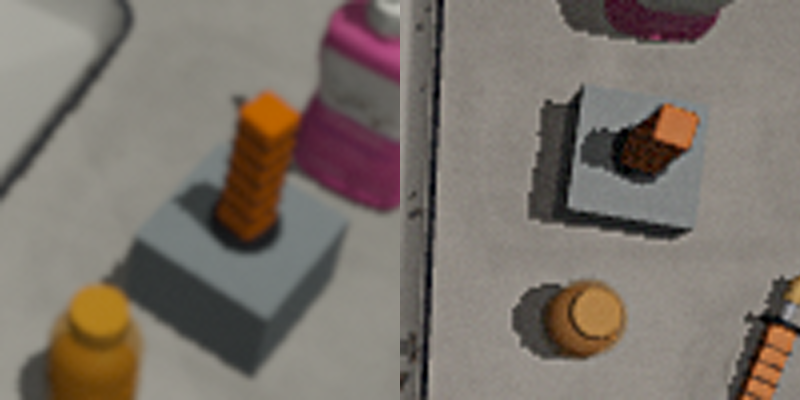

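The crop confirms it: the upright orange tool in the stand has its top at about 158 mm (60+98) and a 24 mm square grip, so it is the one meant. The one lying at lower right, pixel (770,360) in the crop, is the look-alike. Next is the cap.

```bash
cat >> h.py <<'E'
def plan(pts):
    """pts: list of (x,y,z,yaw_deg of tool y or None,rows,grip); prints rows (mm in tool axes, rad)"""
    s=bot.read_state(); p=np.array(s["position"])*1000; R=np.array(s["tcp_rot"]); a=np.degrees(np.arctan2(R[1,1],R[0,1]))
    print("at",np.round(p,1),"yaw",round(a,2),"t",s["time_s"],"F",np.round(s["force"],2))
    for x,y,z,yaw,n,g in pts:
        T=np.array([x,y,z])*1.0; yaw=a if yaw is None else yaw
        for i in range(n):
            step=(T-p)/(n-i); da=(yaw-a)/(n-i); r=np.radians(a)
            yv=np.array([np.cos(r),np.sin(r),0]); xv=np.array([-np.sin(r),np.cos(r),0])
            sx,sy,sz=np.round([step@xv,step@yv,-step[2]],1); ro=round(-np.radians(da),3)
            p=p+sx*xv+sy*yv-[0,0,sz]; a-=np.degrees(ro)
            print(f'{{"xyz":[{sx},{sy},{sz}],"roll":{ro},"grip":{g}}}'+(",\n" if i==n-1 else ","),end="")
E
python3 -c "
from h import *
plan([(496,261,172,90,12,100),(496,261,122,90,3,100)])"
```

```text
at [239.2 577.4 222.5] yaw 67.49 t 1.3 F [ 0.33  0.53 -0.24]
{"xyz":[-29.9,-16.2,4.2],"roll":-0.033,"grip":100},{"xyz":[-29.3,-17.1,4.2],"roll":-0.033,"grip":100},{"xyz":[-28.7,-18.1,4.2],"roll":-0.033,"grip":100},{"xyz":[-28.1,-19.0,4.2],"roll":-0.033,"grip":100},{"xyz":[-27.5,-20.0,4.2],"roll":-0.033,"grip":100},{"xyz":[-26.8,-20.8,4.2],"roll":-0.033,"grip":100},{"xyz":[-26.1,-21.7,4.2],"roll":-0.032,"grip":100},{"xyz":[-25.4,-22.6,4.2],"roll":-0.033,"grip":100},{"xyz":[-24.6,-23.4,4.2],"roll":-0.032,"grip":100},{"xyz":[-23.9,-24.1,4.2],"roll":-0.033,"grip":100},{"xyz":[-23.1,-24.9,4.3],"roll":-0.032,"grip":100},{"xyz":[-22.2,-25.7,4.2],"roll":-0.033,"grip":100},
{"xyz":[-0.0,0.0,16.7],"roll":0.0,"grip":100},{"xyz":[-0.0,0.0,16.7],"roll":0.0,"grip":100},{"xyz":[-0.0,0.0,16.6],"roll":0.0,"grip":100},
```

>>> move_arm(increments=[{"xyz": [-29.9,-16.2,4.2],"roll": -0.033,"grip": 100},{"xyz": [-29.3,-17.1,4.2],"roll": -0.033,"grip": 100},{"xyz": [-28.7,-18.1,4.2],"roll": -0.033,"grip": 100},{"xyz": [-28.1,-19.0,4.2],"roll": -0.033,"grip": 100},{"xyz": [-27.5,-20.0,4.2],"roll": -0.033,"grip": 100}])

```text
time_s: 1.72
position: [0.3469, 0.4445, 0.2015]
tcp_rot: [[-0.975, 0.224, 0.0], [0.224, 0.975, 0.0], [-0.0, 0.0, -1.0]]
force: [-0.1, 0.5, -0.5]
opening: 1.0
grasp_force: 0.0
```

>>> move_arm(increments=[{"xyz": [-26.8,-20.8,4.2],"roll": -0.033,"grip": 100},{"xyz": [-26.1,-21.7,4.2],"roll": -0.032,"grip": 100},{"xyz": [-25.4,-22.6,4.2],"roll": -0.033,"grip": 100},{"xyz": [-24.6,-23.4,4.2],"roll": -0.032,"grip": 100},{"xyz": [-23.9,-24.1,4.2],"roll": -0.033,"grip": 100}])

```text
time_s: 2.13
position: [0.4542, 0.3125, 0.1806]
tcp_rot: [[-0.998, 0.063, 0.0], [0.063, 0.998, 0.0], [-0.0, 0.0, -1.0]]
force: [1.2, 1.3, 0.7]
opening: 0.998
grasp_force: 0.0
```

>>> move_arm(increments=[{"xyz": [-23.1,-24.9,4.3],"roll": -0.032,"grip": 100},{"xyz": [-22.2,-25.7,4.2],"roll": -0.033,"grip": 100},{"xyz": [0,0,0],"roll": 0,"grip": 100}])

```text
time_s: 2.38
position: [0.5006, 0.2567, 0.1717]
tcp_rot: [[-1.0, 0.004, 0.003], [0.004, 1.0, -0.002], [-0.003, -0.002, -1.0]]
force: [0.1, 0.4, 0.2]
opening: 1.001
grasp_force: 0.0
```

>>> move_arm(increments=[{"xyz": [0,0,0],"roll": 0,"grip": 100},{"xyz": [0,0,0],"roll": 0,"grip": 100}])

```text
time_s: 2.55
position: [0.4957, 0.261, 0.172]
tcp_rot: [[-1.0, 0.001, -0.001], [0.001, 1.0, 0.0], [0.001, 0.0, -1.0]]
force: [-0.4, 0.1, 0.1]
opening: 1.005
grasp_force: 0.0
```

Run:
```python
from h import *
plan([(496,261,122,90,4,100)])
im,d=bot.capture("scene"); im2,_=bot.capture("top")
a=cv2.resize(im[150:250,110:240],(520,400)); b=cv2.resize(im2[170:270,100:230],(520,400)); save("a1",np.hstack([a[:,:400],b[:,:400]]))
```

```text
at [495.7 261.  172. ] yaw 89.95 t 2.55 F [-0.45  0.09  0.06]
{"xyz":[-0.1,-0.0,12.5],"roll":-0.0,"grip":100},{"xyz":[-0.1,-0.0,12.5],"roll":-0.0,"grip":100},{"xyz":[-0.1,-0.0,12.5],"roll":-0.0,"grip":100},{"xyz":[-0.0,-0.0,12.5],"roll":-0.001,"grip":100},
```

View pics/a1.png

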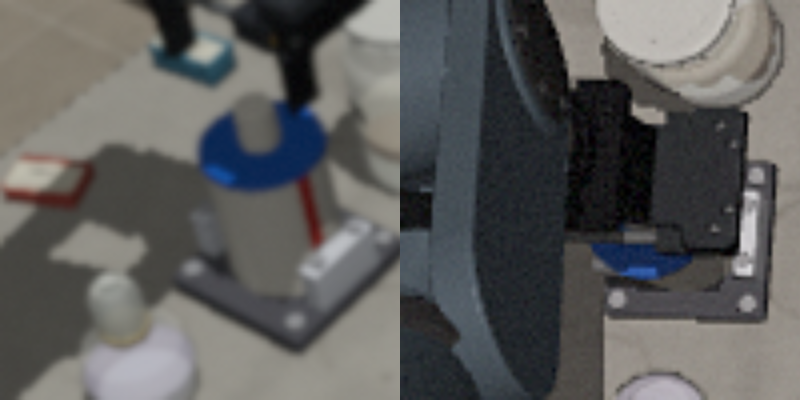

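The fingers straddle the knob: scene crop (175,50) and (298,95), knob at (258,120). Descend and grip.

>>> move_arm(increments=[{"xyz": [0,0,12.5],"roll": 0,"grip": 100},{"xyz": [0,0,12.5],"roll": 0,"grip": 100},{"xyz": [0,0,12.5],"roll": 0,"grip": 100},{"xyz": [0,0,12],"roll": 0,"grip": 100},{"xyz": [0,0,0],"roll": 0,"grip": 60}])

```text
time_s: 3.07
position: [0.4935, 0.2618, 0.1207]
tcp_rot: [[-1.0, -0.002, -0.004], [-0.002, 1.0, -0.001], [0.004, -0.001, -1.0]]
force: [0.4, 0.5, -1.2]
opening: 0.972
grasp_force: 0.0
```

>>> move_arm(increments=[{"xyz": [0,0,0],"roll": 0,"grip": 0},{"xyz": [0,0,0],"roll": 0,"grip": 0},{"xyz": [0,0,0],"roll": 0,"grip": 0},{"xyz": [0,0,0],"roll": 0,"grip": 0},{"xyz": [0,0,0],"roll": 0,"grip": 0}])

```text
time_s: 3.48
position: [0.4963, 0.2612, 0.1232]
tcp_rot: [[-1.0, -0.0, 0.001], [-0.0, 1.0, 0.0], [-0.001, 0.0, -1.0]]
force: [0.3, 0.9, 0.2]
opening: 0.632
grasp_force: 0.0
```

>>> move_arm(increments=[{"xyz": [0,0,0],"roll": 0,"grip": 0},{"xyz": [0,0,0],"roll": 0,"grip": 0},{"xyz": [0,0,0],"roll": 0,"grip": 0},{"xyz": [0,0,0],"roll": 0,"grip": 0},{"xyz": [0,0,0],"roll": 0,"grip": 0}])

```text
time_s: 3.9
position: [0.4961, 0.2611, 0.1226]
tcp_rot: [[-1.0, -0.0, 0.0], [-0.0, 1.0, 0.0], [-0.0, 0.0, -1.0]]
force: [-0.8, 0.4, -0.1]
opening: 0.277
grasp_force: 30.0
```

>>> move_arm(increments=[{"xyz": [0,0,0],"roll": 0,"grip": 0},{"xyz": [0,0,0],"roll": 0,"grip": 0},{"xyz": [0,0,0],"roll": 0,"grip": 0}])

```text
time_s: 4.15
position: [0.4961, 0.2611, 0.1226]
tcp_rot: [[-1.0, -0.0, 0.0], [-0.0, 1.0, 0.0], [-0.0, 0.0, -1.0]]
force: [0.5, -0.4, 0.9]
opening: 0.28
grasp_force: 30.0
```

```bash
python3 -c "
from h import *
plan([(496,261,205,90,3,0),(535,-6,200,90,9,0),(535,-6,32,90,6,0)])"
```

```text
at [496.1 261.1 122.6] yaw 90.0 t 4.15 F [ 0.51 -0.44  0.89]
{"xyz":[0.0,-0.0,-27.5],"roll":0.0,"grip":0},{"xyz":[0.0,-0.0,-27.5],"roll":0.0,"grip":0},{"xyz":[0.1,-0.1,-27.4],"roll":0.0,"grip":0},
{"xyz":[-4.3,-29.7,0.6],"roll":0.0,"grip":0},{"xyz":[-4.3,-29.7,0.5],"roll":0.0,"grip":0},{"xyz":[-4.3,-29.7,0.6],"roll":0.0,"grip":0},{"xyz":[-4.4,-29.6,0.5],"roll":0.0,"grip":0},{"xyz":[-4.3,-29.7,0.6],"roll":0.0,"grip":0},{"xyz":[-4.4,-29.6,0.5],"roll":0.0,"grip":0},{"xyz":[-4.3,-29.7,0.6],"roll":0.0,"grip":0},{"xyz":[-4.4,-29.6,0.5],"roll":0.0,"grip":0},{"xyz":[-4.3,-29.7,0.6],"roll":0.0,"grip":0},
{"xyz":[-0.0,0.0,28.0],"roll":0.0,"grip":0},{"xyz":[-0.0,0.0,28.0],"roll":0.0,"grip":0},{"xyz":[-0.0,0.0,28.0],"roll":0.0,"grip":0},{"xyz":[-0.0,0.0,28.0],"roll":0.0,"grip":0},{"xyz":[-0.0,0.0,28.0],"roll":0.0,"grip":0},{"xyz":[-0.0,0.0,28.0],"roll":0.0,"grip":0},
```

>>> move_arm(increments=[{"xyz": [0,0,-15],"roll": 0,"grip": 0},{"xyz": [0,0,-27.5],"roll": 0,"grip": 0},{"xyz": [0,0,-27.5],"roll": 0,"grip": 0},{"xyz": [0,0,-12.5],"roll": 0,"grip": 0},{"xyz": [-4.3,-27.7,0.6],"roll": 0,"grip": 0}])

```text
time_s: 4.57
position: [0.5021, 0.2371, 0.208]
tcp_rot: [[-1.0, -0.004, 0.008], [-0.004, 1.0, 0.004], [-0.008, 0.004, -1.0]]
force: [0.9, -0.2, -1.5]
opening: 0.277
grasp_force: 30.0
```

>>> move_arm(increments=[{"xyz": [-4.3,-29.7,0.6],"roll": 0,"grip": 0},{"xyz": [-4.3,-29.7,0.6],"roll": 0,"grip": 0},{"xyz": [-4.3,-29.7,0.6],"roll": 0,"grip": 0},{"xyz": [-4.3,-29.7,0.6],"roll": 0,"grip": 0},{"xyz": [-4.4,-29.7,0.6],"roll": 0,"grip": 0}])

```text
time_s: 4.98
position: [0.5215, 0.0835, 0.2011]
tcp_rot: [[-1.0, -0.001, -0.001], [-0.001, 1.0, -0.0], [0.001, -0.0, -1.0]]
force: [-0.4, 0.2, -1.1]
opening: 0.278
grasp_force: 30.0
```

>>> move_arm(increments=[{"xyz": [-4.4,-29.7,0.6],"roll": 0,"grip": 0},{"xyz": [-4.4,-29.7,0.6],"roll": 0,"grip": 0},{"xyz": [-4.4,-31.2,0.6],"roll": 0,"grip": 0},{"xyz": [0,0,0],"roll": 0,"grip": 0},{"xyz": [0,0,0],"roll": 0,"grip": 0}])

```text
time_s: 5.4
position: [0.5351, -0.0074, 0.1993]
tcp_rot: [[-1.0, 0.003, -0.001], [0.003, 1.0, 0.0], [0.001, 0.0, -1.0]]
force: [0.5, 0.7, -0.7]
opening: 0.284
grasp_force: 30.0
```

Run:
```python
from h import *
plan([(535,-6,32,90,7,0)])
for n in("scene","top"):
    im,d=bot.capture(n); W=cloud(n,d); hsv=cv2.cvtColor(im,cv2.COLOR_RGB2HSV); np.savez(f"pics/{n}2",im=im,d=d)
    m=(hsv[...,1]>120)&(abs(hsv[...,0].astype(int)-112)<18)&(np.linalg.norm(W[...,:2]-[.535,-.006],axis=-1)<.08)
    print(n,m.sum(),np.round(np.nanpercentile(W[m],[3,50,97],axis=0),3).tolist())
    # tube rim
    m=(np.linalg.norm(W[...,:2]-[.496,.261],axis=-1)<.06)&(W[...,2]>.104)&(W[...,2]<.12)
    P=W[m]; (c,r)=cv2.minEnclosingCircle(np.float32(P[:,:2])*1000); print("rim",len(P),np.round(c,1),round(r,1),np.round(np.median(P,0),4))
```

```text
at [535.1  -7.4 199.3] yaw 89.81 t 5.4 F [ 0.5   0.68 -0.65]
{"xyz":[0.0,0.2,23.9],"roll":-0.0,"grip":0},{"xyz":[0.0,0.2,23.9],"roll":-0.001,"grip":0},{"xyz":[0.0,0.2,23.9],"roll":-0.0,"grip":0},{"xyz":[0.0,0.2,23.9],"roll":-0.001,"grip":0},{"xyz":[0.0,0.2,23.9],"roll":-0.0,"grip":0},{"xyz":[0.1,0.2,23.9],"roll":-0.001,"grip":0},{"xyz":[0.0,0.2,23.9],"roll":-0.0,"grip":0},
scene 445 [[0.497, -0.043, 0.191], [0.521, -0.021, 0.194], [0.561, 0.024, 0.219]]
rim 265 [495.9 258.6] 41.0 [0.4916 0.2577 0.1091]
top 45 [[0.498, -0.033, 0.194], [0.513, -0.001, 0.366], [0.538, 0.059, 0.527]]
rim 303 [498.3 261.2] 38.1 [0.4962 0.2616 0.1119]
```

The cap is in the grip with its disc top at about 195 mm, as expected. Lower it into the tray.

>>> move_arm(increments=[{"xyz": [0,0,25],"roll": 0,"grip": 0},{"xyz": [0,0,25],"roll": 0,"grip": 0},{"xyz": [0,0,25],"roll": 0,"grip": 0},{"xyz": [0,0,25],"roll": 0,"grip": 0},{"xyz": [0,0,25],"roll": 0,"grip": 0}])

```text
time_s: 5.92
position: [0.5348, -0.0041, 0.0738]
tcp_rot: [[-1.0, -0.002, 0.0], [-0.002, 1.0, 0.0], [-0.0, 0.0, -1.0]]
force: [0.5, 0.0, -0.5]
opening: 0.277
grasp_force: 30.0
```

>>> move_arm(increments=[{"xyz": [0,0,25],"roll": 0,"grip": 0},{"xyz": [0,0,16],"roll": 0,"grip": 0},{"xyz": [0,0,6],"roll": 0,"grip": 0},{"xyz": [0,0,3],"roll": 0,"grip": 0},{"xyz": [0,0,2],"roll": 0,"grip": 0}])

```text
time_s: 6.33
position: [0.5354, -0.0049, 0.0228]
tcp_rot: [[-1.0, -0.002, 0.0], [-0.002, 1.0, -0.0], [-0.0, -0.0, -1.0]]
force: [0.3, 0.2, -1.4]
opening: 0.279
grasp_force: 30.0
```

>>> move_arm(increments=[{"xyz": [0,0,1],"roll": 0,"grip": 0},{"xyz": [0,0,0],"roll": 0,"grip": 0},{"xyz": [0,0,0],"roll": 0,"grip": 0}])

```text
time_s: 6.58
position: [0.5358, -0.0058, 0.0226]
tcp_rot: [[-1.0, -0.0, 0.002], [-0.0, 1.0, -0.0], [-0.002, -0.0, -1.0]]
force: [-1.0, 0.4, -0.5]
opening: 0.279
grasp_force: 30.0
```

>>> move_arm(increments=[{"xyz": [0,0,1],"roll": 0,"grip": 0},{"xyz": [0,0,1],"roll": 0,"grip": 0},{"xyz": [0,0,0],"roll": 0,"grip": 0},{"xyz": [0,0,0],"roll": 0,"grip": 0}])

```text
time_s: 6.92
position: [0.5356, -0.0059, 0.0203]
tcp_rot: [[-1.0, -0.0, 0.001], [-0.0, 1.0, -0.0], [-0.001, -0.0, -1.0]]
force: [-0.9, 0.2, 4.3]
opening: 0.281
grasp_force: 30.0
```

Contact at 4 N. Release.

>>> move_arm(increments=[{"xyz": [0,0,0],"roll": 0,"grip": 70},{"xyz": [0,0,0],"roll": 0,"grip": 70},{"xyz": [0,0,0],"roll": 0,"grip": 70},{"xyz": [0,0,0],"roll": 0,"grip": 70},{"xyz": [0,0,0],"roll": 0,"grip": 70}])

```text
time_s: 7.33
position: [0.535, -0.0057, 0.0194]
tcp_rot: [[-1.0, -0.0, -0.0], [-0.0, 1.0, 0.0], [0.0, 0.0, -1.0]]
force: [0.1, -0.3, 0.2]
opening: 0.569
grasp_force: 0.0
```

>>> move_arm(increments=[{"xyz": [0,0,-10],"roll": 0,"grip": 70},{"xyz": [0,0,-30],"roll": 0,"grip": 70},{"xyz": [0,0,-40],"roll": 0,"grip": 70},{"xyz": [0,0,-40],"roll": 0,"grip": 70},{"xyz": [0,0,-40],"roll": 0,"grip": 70}])

```text
time_s: 7.75
position: [0.5345, -0.0056, 0.1817]
tcp_rot: [[-1.0, -0.0, -0.001], [-0.0, 1.0, 0.0], [0.001, 0.0, -1.0]]
force: [1.2, 0.3, -0.4]
opening: 0.697
grasp_force: 0.0
```

>>> move_arm(increments=[{"xyz": [0,0,-30],"roll": 0,"grip": 70},{"xyz": [0,0,0],"roll": 0,"grip": 70}])

```text
time_s: 7.92
position: [0.5393, -0.0065, 0.217]
tcp_rot: [[-1.0, -0.001, 0.014], [-0.001, 1.0, -0.003], [-0.014, -0.003, -1.0]]
force: [1.2, -1.1, -0.6]
opening: 0.702
grasp_force: 0.0
```

Run:
```python
from h import *
plan([(547,-200,205,72,7,70)])
for n in("scene","top"):
    im,d=bot.capture(n); W=cloud(n,d); hsv=cv2.cvtColor(im,cv2.COLOR_RGB2HSV); np.savez(f"pics/{n}3",im=im,d=d)
    m=(hsv[...,1]>120)&(abs(hsv[...,0].astype(int)-112)<18)&(np.linalg.norm(W[...,:2]-[.535,-.006],axis=-1)<.08)&(W[...,2]<.1)
    print(n,m.sum(),np.round(np.nanpercentile(W[m],[3,50,97],axis=0),3).tolist())
```

```text
at [539.3  -6.5 217. ] yaw 90.03 t 7.9167 F [ 1.18 -1.13 -0.63]
{"xyz":[-1.1,-27.6,1.7],"roll":0.045,"grip":70},{"xyz":[-2.3,-27.6,1.7],"roll":0.045,"grip":70},{"xyz":[-3.6,-27.4,1.7],"roll":0.045,"grip":70},{"xyz":[-4.8,-27.3,1.7],"roll":0.045,"grip":70},{"xyz":[-6.0,-27.0,1.7],"roll":0.045,"grip":70},{"xyz":[-7.2,-26.7,1.8],"roll":0.045,"grip":70},{"xyz":[-8.4,-26.4,1.7],"roll":0.045,"grip":70},
scene 415 [[0.497, -0.042, 0.011], [0.526, -0.018, 0.015], [0.565, 0.026, 0.018]]
top 61 [[0.539, -0.029, 0.015], [0.553, -0.017, 0.018], [0.568, 0.025, 0.021]]
```

The cap lies flat in the tray with its disc top at about 16 mm, as expected. Next, the tool.

```bash
python3 -c "
from h import *
plan([(547,-262,203,72,8,70)])"
```

```text
at [535.7  -5.8 211.6] yaw 90.02 t 8.0167 F [ 0.04  0.77 -0.44]
{"xyz":[-1.4,-32.0,1.1],"roll":0.039,"grip":70},{"xyz":[-2.6,-31.9,1.1],"roll":0.039,"grip":70},{"xyz":[-3.9,-31.8,1.1],"roll":0.039,"grip":70},{"xyz":[-5.1,-31.7,1.1],"roll":0.039,"grip":70},{"xyz":[-6.4,-31.4,1.1],"roll":0.04,"grip":70},{"xyz":[-7.6,-31.1,1.0],"roll":0.039,"grip":70},{"xyz":[-8.8,-30.9,1.1],"roll":0.04,"grip":70},{"xyz":[-10.1,-30.4,1.0],"roll":0.039,"grip":70},
```

>>> move_arm(increments=[{"xyz": [-1.4,-32.0,1.1],"roll": 0.039,"grip": 70},{"xyz": [-2.6,-31.9,1.1],"roll": 0.039,"grip": 70},{"xyz": [-3.9,-31.8,1.1],"roll": 0.039,"grip": 70},{"xyz": [-5.1,-31.7,1.1],"roll": 0.039,"grip": 70},{"xyz": [-6.4,-31.4,1.1],"roll": 0.04,"grip": 70}])

```text
time_s: 8.43
position: [0.5405, -0.1664, 0.202]
tcp_rot: [[-0.981, 0.196, -0.004], [0.196, 0.981, 0.002], [0.005, 0.002, -1.0]]
force: [0.4, 0.8, 0.9]
opening: 0.699
grasp_force: 0.0
```

>>> move_arm(increments=[{"xyz": [-7.6,-31.1,1.0],"roll": 0.039,"grip": 70},{"xyz": [-8.8,-30.9,1.1],"roll": 0.04,"grip": 70},{"xyz": [-10.1,-30.4,1.0],"roll": 0.039,"grip": 70},{"xyz": [0,0,0],"roll": 0,"grip": 70},{"xyz": [0,0,0],"roll": 0,"grip": 70}])

```text
time_s: 8.85
position: [0.545, -0.263, 0.1986]
tcp_rot: [[-0.95, 0.312, -0.004], [0.312, 0.95, 0.003], [0.004, 0.002, -1.0]]
force: [0.3, 0.8, -0.1]
opening: 0.697
grasp_force: 0.0
```

Run:
```python
from h import *
plan([(547,-262,105,72,5,70)])
im,d=bot.capture("scene"); im2,_=bot.capture("top")
a=cv2.resize(im[200:300,320:450],(520,400)); b=cv2.resize(im2[160:260,310:440],(520,400)); save("a2",np.hstack([a[:,:400],b[:,:400]]))
```

```text
at [ 545.  -263.   198.6] yaw 71.85 t 8.85 F [ 0.31  0.75 -0.14]
{"xyz":[-0.3,0.3,18.7],"roll":-0.001,"grip":70},{"xyz":[-0.3,0.3,18.7],"roll":-0.0,"grip":70},{"xyz":[-0.3,0.3,18.7],"roll":-0.001,"grip":70},{"xyz":[-0.3,0.3,18.8],"roll":-0.0,"grip":70},{"xyz":[-0.4,0.3,18.7],"roll":-0.001,"grip":70},
```

View pics/a2.png

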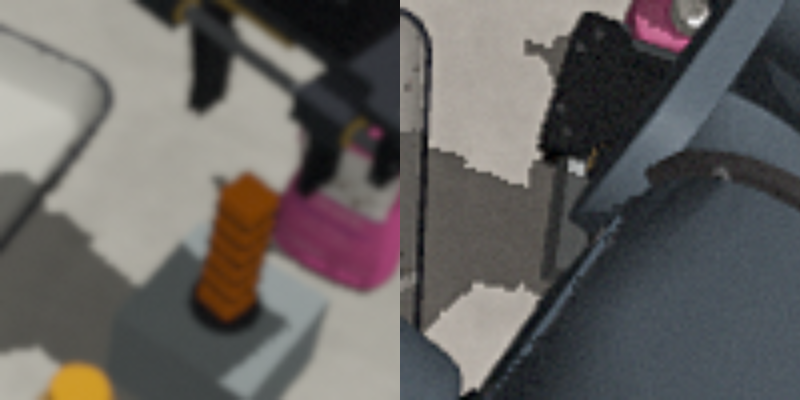

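The fingertips at (205,100) and (320,190) have their midpoint at (262,145), on the tool's axis extended upward. Descend.

>>> move_arm(increments=[{"xyz": [0,0,19.5],"roll": 0,"grip": 70},{"xyz": [0,0,19.5],"roll": 0,"grip": 70},{"xyz": [0,0,19.5],"roll": 0,"grip": 70},{"xyz": [0,0,19.5],"roll": 0,"grip": 70},{"xyz": [0,0,19.5],"roll": 0,"grip": 70}])

```text
time_s: 9.37
position: [0.5459, -0.2596, 0.1024]
tcp_rot: [[-0.952, 0.306, -0.001], [0.306, 0.952, 0.001], [0.002, 0.001, -1.0]]
force: [0.2, 0.0, 0.6]
opening: 0.7
grasp_force: 0.0
```

>>> move_arm(increments=[{"xyz": [0,0,0],"roll": 0,"grip": 50},{"xyz": [0,0,0],"roll": 0,"grip": 50},{"xyz": [0,0,0],"roll": 0,"grip": 0},{"xyz": [0,0,0],"roll": 0,"grip": 0},{"xyz": [0,0,0],"roll": 0,"grip": 0}])

```text
time_s: 9.78
position: [0.5472, -0.2621, 0.105]
tcp_rot: [[-0.951, 0.308, 0.002], [0.308, 0.951, -0.001], [-0.002, -0.001, -1.0]]
force: [-0.1, 0.5, 0.1]
opening: 0.408
grasp_force: 0.0
```

>>> move_arm(increments=[{"xyz": [0,0,0],"roll": 0,"grip": 0},{"xyz": [0,0,0],"roll": 0,"grip": 0},{"xyz": [0,0,0],"roll": 0,"grip": 0},{"xyz": [0,0,0],"roll": 0,"grip": 0},{"xyz": [0,0,0],"roll": 0,"grip": 0}])

```text
time_s: 10.2
position: [0.5468, -0.2622, 0.1044]
tcp_rot: [[-0.951, 0.309, 0.001], [0.309, 0.951, -0.001], [-0.001, -0.0, -1.0]]
force: [-0.3, 1.0, 5.7]
opening: 0.274
grasp_force: 30.0
```

Gripped at 23.9 mm, as the grip should be. Home TCP is (546.8, -262.2, 104.4), so the tip is 88.4 mm below the TCP. Lift the tool and fit the mouth circle more precisely from the stored pictures.

>>> move_arm(increments=[{"xyz": [0,0,-6],"roll": 0,"grip": 0},{"xyz": [0,0,-15],"roll": 0,"grip": 0},{"xyz": [0,0,-25],"roll": 0,"grip": 0},{"xyz": [0,0,-30],"roll": 0,"grip": 0},{"xyz": [0,0,-30],"roll": 0,"grip": 0}])

```text
time_s: 10.62
position: [0.5455, -0.2614, 0.2096]
tcp_rot: [[-0.951, 0.309, -0.003], [0.309, 0.951, 0.002], [0.003, 0.001, -1.0]]
force: [1.2, 0.5, -0.4]
opening: 0.273
grasp_force: 30.0
```

>>> move_arm(increments=[{"xyz": [0,0,-25],"roll": 0,"grip": 0},{"xyz": [0,0,-15],"roll": 0,"grip": 0},{"xyz": [0,0,0],"roll": 0,"grip": 0}])

```text
time_s: 10.87
position: [0.5481, -0.2632, 0.2535]
tcp_rot: [[-0.951, 0.309, 0.006], [0.309, 0.951, -0.005], [-0.007, -0.003, -1.0]]
force: [0.9, 0.4, -1.4]
opening: 0.271
grasp_force: 30.0
```

```bash
cat >> h.py <<'E'
def onplane(n,uv,z):
    K,R,t=cam(n); uv=np.asarray(uv,float).reshape(-1,2)
    r=np.c_[(uv[:,0]-K[0,2])/K[0,0],(uv[:,1]-K[1,2])/K[1,1],np.ones(len(uv))]@R; c=-R.T@t
    return c+r*((z-c[2])/r[:,2])[:,None]
def proj(n,P):
    K,R,t=cam(n); q=np.asarray(P)@R.T+t; q=q@K.T; return q[...,:2]/q[...,2:]
E
python3 - <<'E'
from h import *
from scipy.optimize import minimize
plan([])
# fit: rendered ring model: maximise contrast of rim annulus (r30..38) against bore and outside
ims=[]
for n in("scene","top"):
    f=np.load(f"pics/{n}3.npz"); im,d=f["im"],f["d"]; g=cv2.GaussianBlur(cv2.cvtColor(im,cv2.COLOR_RGB2GRAY),(3,3),0).astype(np.float32)
    th=np.radians(np.arange(0,360,3))
    def samp(c,r):
        P=np.c_[c[0]+r*np.cos(th),c[1]+r*np.sin(th),np.full(len(th),.111)]
        q=proj(n,P).astype(np.float32); return cv2.remap(g,q[None,:,0],q[None,:,1],cv2.INTER_LINEAR)[0]
    def cost(c): 
        return -(np.median(samp(c,.0335)-samp(c,.0265))+0.0*np.mean(samp(c,.034)))-np.mean(np.clip(samp(c,.0325)-samp(c,.0275),0,40))
    best=min(((cost((x,y)),x,y) for x in np.arange(.486,.508,.001) for y in np.arange(.250,.272,.001)))
    o=minimize(cost,best[1:],method="Nelder-Mead"); print(n,np.round(o.x*1000,1),o.fun)
    W=cloud(n,d); hsv=cv2.cvtColor(im,cv2.COLOR_RGB2HSV); H=hsv[...,0].astype(int)
    m=((H<8)|(H>172))&(hsv[...,1]>90)&(np.linalg.norm(W[...,:2]-[.493,.23],axis=-1)<.03)
    for lo,hi in((.03,.1),(.106,.118)):
        k=m&(W[...,2]>lo)&(W[...,2]<hi); P=np.median(W[k],0); v=P[:2]-o.x; print("mark",k.sum(),np.round(P,4),np.degrees(np.arctan2(v[1],v[0])))
    q=proj(n,[[*o.x,.111]])[0].astype(int); c=im[q[1]-25:q[1]+25,q[0]-25:q[0]+25]; c=cv2.resize(c,(400,400),interpolation=cv2.INTER_CUBIC)
    off=q-25
    for r in(.030,.038):
        P=np.c_[o.x[0]+r*np.cos(th),o.x[1]+r*np.sin(th),np.full(len(th),.111)]
        for u in (proj(n,P)-off+.5)*8-.5: cv2.circle(c,tuple(int(a) for a in u),1,(0,255,0),-1)
    ims.append(c)
save("rim",np.hstack(ims))
E
```

```text
at [ 548.1 -263.2  253.5] yaw 72.03 t 10.8667 F [ 0.92  0.45 -1.38]Traceback (most recent call last):
  File "<stdin>", line 15, in <module>
    res = _minimize_neldermead(fun, x0, args, callback, bounds=bounds,
                               **options)
    fxcc = func(xcc)
    fx = function(np.copy(x), *(wrapper_args + args))
  File "<stdin>", line 13, in cost
  File "<stdin>", line 11, in samp
  File "h.py", line 30, in proj
    K,R,t=cam(n); q=np.asarray(P)@R.T+t; q=q@K.T; return q[...,:2]/q[...,2:]
          ~~~^^^
  File "h.py", line 4, in cam
    m=bot.camera_model(n); R=cv2.Rodrigues(np.array(m["rvec"],float))[0]
ValueError: time passes only in moves, steps and waits
```

```bash
sed -i 's/^def cam(n):/import functools\n@functools.cache\ndef cam(n):/' h.py
cat > rim.py <<'E'
from h import *
from scipy.optimize import minimize
ims=[]
for n in("scene","top"):
    f=np.load(f"pics/{n}3.npz"); im,d=f["im"],f["d"]; g=cv2.GaussianBlur(cv2.cvtColor(im,cv2.COLOR_RGB2GRAY),(3,3),0).astype(np.float32)
    th=np.radians(np.arange(0,360,3))
    def samp(c,r):
        P=np.c_[c[0]+r*np.cos(th),c[1]+r*np.sin(th),np.full(len(th),.111)]
        q=proj(n,P).astype(np.float32); return cv2.remap(g,q[None,:,0],q[None,:,1],cv2.INTER_LINEAR)[0]
    def cost(c): return -np.mean(np.clip(samp(c,.0325)-samp(c,.0275),-40,40))-np.mean(np.clip(samp(c,.0355)-samp(c,.0405),-40,40))
    best=min(((cost((x,y)),x,y) for x in np.arange(.486,.508,.001) for y in np.arange(.250,.272,.001)))
    o=minimize(cost,best[1:],method="Nelder-Mead"); print(n,np.round(o.x*1000,1),o.fun)
    W=cloud(n,d); hsv=cv2.cvtColor(im,cv2.COLOR_RGB2HSV); H=hsv[...,0].astype(int)
    m=((H<8)|(H>172))&(hsv[...,1]>90)&(np.linalg.norm(W[...,:2]-[.493,.23],axis=-1)<.03)
    for lo,hi in((.03,.1),(.106,.118)):
        k=m&(W[...,2]>lo)&(W[...,2]<hi)
        if k.sum(): P=np.median(W[k],0); v=P[:2]-o.x; print("mark",k.sum(),np.round(P,4),np.degrees(np.arctan2(v[1],v[0])))
    q=proj(n,[[*o.x,.111]])[0].astype(int); off=q-25; c=cv2.resize(im[q[1]-25:q[1]+25,q[0]-25:q[0]+25],(400,400),interpolation=cv2.INTER_CUBIC)
    for r in(.030,.038):
        P=np.c_[o.x[0]+r*np.cos(th),o.x[1]+r*np.sin(th),np.full(len(th),.111)]
        for u in (proj(n,P)-off+.5)*8-.5: cv2.circle(c,tuple(int(a) for a in u),1,(0,255,0),-1)
    ims.append(c)
save("rim",np.hstack(ims))
E
python3 rim.py; python3 -c "
from h import *
plan([(492,237,250,72,14,0)])"
```

```text
scene [493.9 260.8] -58.35469055175781
mark 41 [0.4876 0.2239 0.0756] -99.74964415196861
mark 12 [0.4887 0.2265 0.1099] -98.66976947240738
top [499.5 261.5] -79.48068237304688
mark 18 [0.4915 0.2234 0.0749] -101.90417066580513
mark 14 [0.4936 0.2263 0.1129] -99.61290022294519
at [ 548.1 -263.2  253.5] yaw 72.03 t 10.8667 F [ 0.92  0.45 -1.38]
{"xyz":[14.8,32.7,0.2],"roll":0.0,"grip":0},{"xyz":[14.8,32.8,0.3],"roll":0.0,"grip":0},{"xyz":[14.8,32.7,0.2],"roll":0.0,"grip":0},{"xyz":[14.8,32.8,0.3],"roll":0.0,"grip":0},{"xyz":[14.9,32.7,0.2],"roll":0.0,"grip":0},{"xyz":[14.8,32.8,0.3],"roll":0.0,"grip":0},{"xyz":[14.9,32.7,0.2],"roll":0.0,"grip":0},{"xyz":[14.8,32.8,0.3],"roll":0.0,"grip":0},{"xyz":[14.9,32.7,0.2],"roll":0.0,"grip":0},{"xyz":[14.8,32.8,0.3],"roll":0.0,"grip":0},{"xyz":[14.9,32.7,0.2],"roll":0.0,"grip":0},{"xyz":[14.8,32.8,0.3],"roll":0.0,"grip":0},{"xyz":[14.9,32.7,0.2],"roll":0.0,"grip":0},{"xyz":[14.8,32.8,0.3],"roll":0.0,"grip":0},
```

View pics/rim.png

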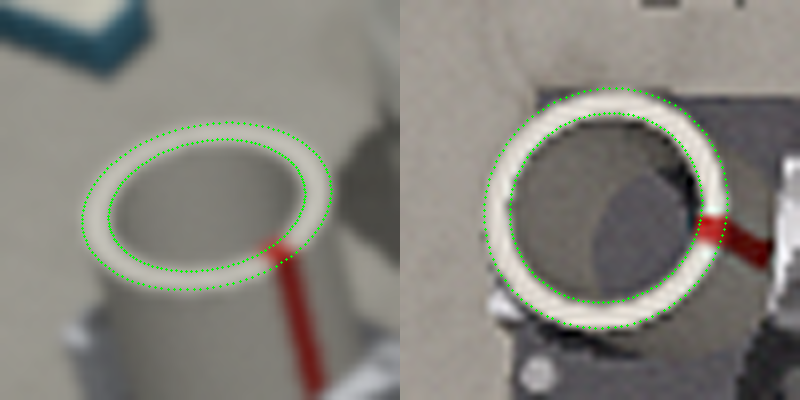

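The ring fits are good: the rim circles overlay exactly at scene crop (207,207) and right crop (605,208), with the red mark at (272,250) and (712,230). The mouth is at (496.7, 261.1) with the mark at about -99.5°. Carry the tool there.

>>> move_arm(increments=[{"xyz": [10,20,0],"roll": 0,"grip": 0},{"xyz": [14.8,32.8,0],"roll": 0,"grip": 0},{"xyz": [14.8,32.8,0],"roll": 0,"grip": 0},{"xyz": [14.8,32.8,0],"roll": 0,"grip": 0},{"xyz": [14.8,32.8,0],"roll": 0,"grip": 0}])

```text
time_s: 11.28
position: [0.5256, -0.095, 0.2477]
tcp_rot: [[-0.951, 0.31, -0.003], [0.31, 0.951, 0.001], [0.004, 0.0, -1.0]]
force: [0.8, 0.1, -1.2]
opening: 0.272
grasp_force: 30.0
```

>>> move_arm(increments=[{"xyz": [14.8,32.8,0],"roll": 0,"grip": 0},{"xyz": [14.8,32.8,0],"roll": 0,"grip": 0},{"xyz": [14.8,32.8,0],"roll": 0,"grip": 0},{"xyz": [14.8,32.8,0],"roll": 0,"grip": 0},{"xyz": [14.8,32.8,0],"roll": 0,"grip": 0}])

```text
time_s: 11.7
position: [0.5059, 0.0837, 0.248]
tcp_rot: [[-0.951, 0.309, -0.003], [0.309, 0.951, 0.0], [0.003, -0.001, -1.0]]
force: [0.1, -0.4, -0.3]
opening: 0.274
grasp_force: 30.0
```

>>> move_arm(increments=[{"xyz": [14.8,32.8,0],"roll": 0,"grip": 0},{"xyz": [14.8,32.8,0],"roll": 0,"grip": 0},{"xyz": [14.8,32.8,0],"roll": 0,"grip": 0},{"xyz": [14.8,32.8,8],"roll": 0,"grip": 0},{"xyz": [6,12,8],"roll": 0,"grip": 0}])

```text
time_s: 12.12
position: [0.4881, 0.2424, 0.2322]
tcp_rot: [[-0.952, 0.306, -0.001], [0.306, 0.952, 0.002], [0.002, 0.001, -1.0]]
force: [-0.1, 0.8, -1.4]
opening: 0.277
grasp_force: 30.0
```

>>> move_arm(increments=[{"xyz": [0,0,10],"roll": 0,"grip": 0},{"xyz": [0,0,6],"roll": 0,"grip": 0},{"xyz": [0,0,0],"roll": 0,"grip": 0},{"xyz": [0,0,0],"roll": 0,"grip": 0},{"xyz": [0,0,0],"roll": 0,"grip": 0}])

```text
time_s: 12.53
position: [0.4902, 0.2372, 0.2175]
tcp_rot: [[-0.951, 0.311, -0.0], [0.311, 0.951, -0.0], [-0.0, -0.0, -1.0]]
force: [-0.1, -0.0, -0.8]
opening: 0.273
grasp_force: 30.0
```

```bash
cat > look.py <<'E'
from h import *
import sys
plan([(492.7,237,211,72,3,0)])
s=bot.read_state(); p=np.array(s["position"]); R=np.array(s["tcp_rot"]); tip=p+R@[0,0,.0884]; print("tip by TCP",np.round(tip*1000,1),"tilt",R[:2,2])
B={"scene":(-.0028,-.0003),"top":(.0028,.0004)}; ims=[]
for n in B:
    im,d=bot.capture(n); np.savez(f"pics/{n}_{sys.argv[1]}",im=im,d=d)
    b=np.array([*B[n],0]); zf={"scene":-.0015,"top":.0015}[n]
    q=proj(n,[tip+b])[0]; o=(q-[25,30]).astype(int); c=cv2.resize(im[o[1]:o[1]+50,o[0]:o[0]+50],(400,400),interpolation=cv2.INTER_CUBIC)
    for z in np.arange(0,.15,.01):
        u=(proj(n,[tip+b+[0,0,z]])[0]-o+.5)*8-.5; cv2.circle(c,tuple(int(a) for a in u),2,(0,255,0),-1)
    ims.append(c)
save("tip_"+sys.argv[1],np.hstack(ims))
E
python3 look.py 1
```

```text
at [490.2 237.2 217.5] yaw 71.91 t 12.5333 F [-0.08 -0.04 -0.82]
{"xyz":[-0.8,0.2,2.2],"roll":-0.001,"grip":0},{"xyz":[-0.8,0.2,2.1],"roll":-0.0,"grip":0},{"xyz":[-0.9,0.2,2.2],"roll":-0.001,"grip":0},
tip by TCP [490.2 237.2 129.1] tilt [-6.67514284e-05 -2.81980006e-04]
```

View pics/tip_1.png

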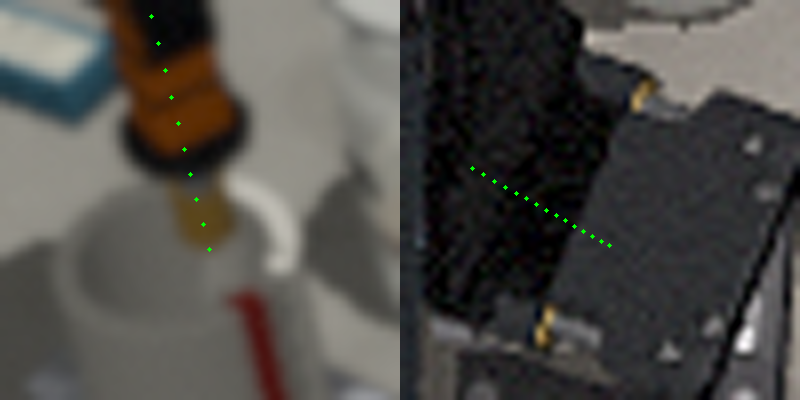

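The tip lies within about 1 mm of where the TCP puts it: brass tip at scene crop (207,245), predicted (210,250). Go down at the mark.

>>> move_arm(increments=[{"xyz": [-1.2,0.3,6],"roll": 0,"grip": 0},{"xyz": [-1.2,0.3,5],"roll": 0,"grip": 0},{"xyz": [0,0,3],"roll": 0,"grip": 0},{"xyz": [0,0,2],"roll": 0,"grip": 0},{"xyz": [0,0,2],"roll": 0,"grip": 0}])

```text
time_s: 13.05
position: [0.492, 0.2382, 0.1991]
tcp_rot: [[-0.951, 0.309, -0.001], [0.309, 0.951, -0.0], [0.001, -0.0, -1.0]]
force: [1.2, -0.6, -0.4]
opening: 0.278
grasp_force: 30.0
```

>>> move_arm(increments=[{"xyz": [0,0,2],"roll": 0,"grip": 0},{"xyz": [0,0,2],"roll": 0,"grip": 0},{"xyz": [0,0,2],"roll": 0,"grip": 0},{"xyz": [0,0,2],"roll": 0,"grip": 0},{"xyz": [0,0,1],"roll": 0,"grip": 0}])

```text
time_s: 13.47
position: [0.4923, 0.2385, 0.1907]
tcp_rot: [[-0.951, 0.309, 0.001], [0.309, 0.951, 0.001], [-0.0, 0.001, -1.0]]
force: [-0.3, 0.3, 1.3]
opening: 0.28
grasp_force: 30.0
```

>>> move_arm(increments=[{"xyz": [0,0,0],"roll": 0,"grip": 0},{"xyz": [0,0,0],"roll": 0,"grip": 0}])

```text
time_s: 13.63
position: [0.4924, 0.2385, 0.1909]
tcp_rot: [[-0.951, 0.309, 0.001], [0.309, 0.951, 0.0], [-0.0, 0.001, -1.0]]
force: [-0.6, 1.5, 1.6]
opening: 0.275
grasp_force: 30.0
```

```bash
python3 look.py 2
python3 - <<'E'
from h import *
fs=[]
for i in range(6):
    bot.capture("scene"); s=bot.read_state(); fs.append([*s["force"],*(1000*np.array(s["position"]))])
print(np.round(np.mean(fs,0),2),np.round(np.std(fs,0),2))
c=np.array([496.7,261.1]); a0=-99.5; r=24.5; yaw=np.radians(71.9); yv=np.array([np.cos(yaw),np.sin(yaw)]); xv=np.array([-np.sin(yaw),np.cos(yaw)])
pt=lambda k:c+r*np.array([np.cos(np.radians(a0-7.2*k)),np.sin(np.radians(a0-7.2*k))])
p=pt(0)
for k in range(1,51):
    d=pt(k)-p; sx,sy=round(d@xv,1),round(d@yv,1); p=p+sx*xv+sy*yv
    print(f'{{"xyz":[{sx},{sy},0],"roll":0,"grip":0}}',end=",\n\n" if k%5==0 else ",")
E
```

```text
at [492.4 238.5 190.9] yaw 72.02 t 13.6333 F [-0.58  1.55  1.64]
{"xyz":[-0.3,-0.4,-6.7],"roll":0.0,"grip":0},{"xyz":[-0.2,-0.5,-6.7],"roll":0.0,"grip":0},{"xyz":[-0.3,-0.4,-6.7],"roll":0.0,"grip":0},
tip by TCP [492.4 238.5 102.5] tilt [0.00065043 0.00049541]
[-3.5000e-01  1.2500e+00  1.3300e+00  4.9233e+02  2.3842e+02  1.9076e+02] [0.65 0.51 0.34 0.01 0.02 0.04]
{"xyz":[3.1,-0.3,0],"roll":0,"grip":0},{"xyz":[3.0,0.1,0],"roll":0,"grip":0},{"xyz":[3.1,0.6,0],"roll":0,"grip":0},{"xyz":[2.9,0.8,0],"roll":0,"grip":0},{"xyz":[2.8,1.3,0],"roll":0,"grip":0},

{"xyz":[2.7,1.6,0],"roll":0,"grip":0},{"xyz":[2.4,1.9,0],"roll":0,"grip":0},{"xyz":[2.2,2.2,0],"roll":0,"grip":0},{"xyz":[1.8,2.4,0],"roll":0,"grip":0},{"xyz":[1.6,2.7,0],"roll":0,"grip":0},

{"xyz":[1.2,2.8,0],"roll":0,"grip":0},{"xyz":[0.8,2.9,0],"roll":0,"grip":0},{"xyz":[0.5,3.1,0],"roll":0,"grip":0},{"xyz":[0.0,3.1,0],"roll":0,"grip":0},{"xyz":[-0.3,3.0,0],"roll":0,"grip":0},

{"xyz":[-0.7,3.0,0],"roll":0,"grip":0},{"xyz":[-1.0,2.9,0],"roll":0,"grip":0},{"xyz":[-1.4,2.7,0],"roll":0,"grip":0},{"xyz":[-1.8,2.6,0],"roll":0,"grip":0}
[... 535 characters left out ...]
.2,0],"roll":0,"grip":0},{"xyz":[-1.9,-2.4,0],"roll":0,"grip":0},{"xyz":[-1.5,-2.7,0],"roll":0,"grip":0},

{"xyz":[-1.2,-2.8,0],"roll":0,"grip":0},{"xyz":[-0.9,-3.0,0],"roll":0,"grip":0},{"xyz":[-0.4,-3.0,0],"roll":0,"grip":0},{"xyz":[-0.1,-3.1,0],"roll":0,"grip":0},{"xyz":[0.3,-3.1,0],"roll":0,"grip":0},

{"xyz":[0.7,-3.0,0],"roll":0,"grip":0},{"xyz":[1.0,-2.9,0],"roll":0,"grip":0},{"xyz":[1.5,-2.7,0],"roll":0,"grip":0},{"xyz":[1.7,-2.5,0],"roll":0,"grip":0},{"xyz":[2.1,-2.3,0],"roll":0,"grip":0},

{"xyz":[2.3,-2.0,0],"roll":0,"grip":0},{"xyz":[2.5,-1.8,0],"roll":0,"grip":0},{"xyz":[2.8,-1.3,0],"roll":0,"grip":0},{"xyz":[2.9,-1.0,0],"roll":0,"grip":0},{"xyz":[3.0,-0.7,0],"roll":0,"grip":0},
```

View pics/tip_2.png

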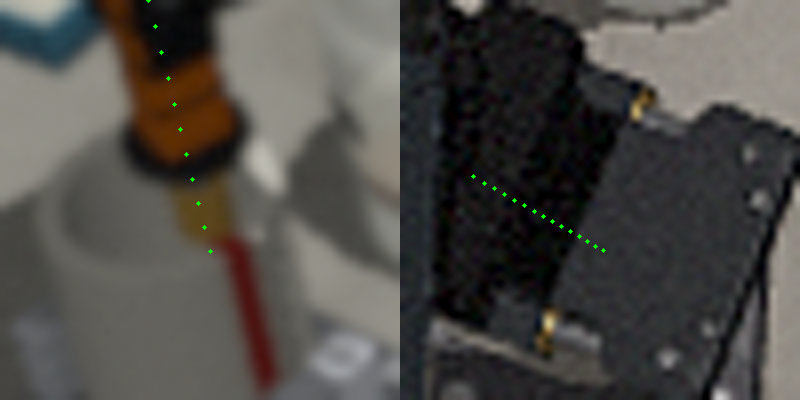

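The blade sits on the inner edge by the red mark, scene crop (207,240). Forces are about 2.4 N up (relative to hanging) and 1.3 N inward, which fits cone contact at about 3 mm compression. I'll correct 1.4 mm outward and begin the round.

>>> move_arm(increments=[{"xyz": [-0.8,-1.2,0.5],"roll": 0,"grip": 0},{"xyz": [0,0,0],"roll": 0,"grip": 0},{"xyz": [0,0,0],"roll": 0,"grip": 0}])

```text
time_s: 14.28
position: [0.4925, 0.2377, 0.1901]
tcp_rot: [[-0.951, 0.309, 0.0], [0.309, 0.951, 0.002], [0.001, 0.002, -1.0]]
force: [-1.0, 4.5, 2.5]
opening: 0.275
grasp_force: 30.0
```

>>> move_arm(increments=[{"xyz": [3.1,-0.3,0],"roll": 0,"grip": 0},{"xyz": [3.0,0.1,0],"roll": 0,"grip": 0},{"xyz": [3.1,0.6,0],"roll": 0,"grip": 0},{"xyz": [2.9,0.8,0],"roll": 0,"grip": 0},{"xyz": [2.8,1.3,0],"roll": 0,"grip": 0}])

```text
time_s: 14.7
position: [0.4801, 0.2434, 0.1904]
tcp_rot: [[-0.951, 0.308, 0.003], [0.308, 0.951, -0.001], [-0.003, -0.0, -1.0]]
force: [4.1, 0.2, 2.7]
opening: 0.273
grasp_force: 30.0
```

```bash
cat > st.py <<'E'
from h import *
s=bot.read_state(); p=np.array(s["position"])*1000; v=p[:2]-[496.7,261.1]; a=np.degrees(np.arctan2(v[1],v[0]))
print("r",round(np.hypot(*v),2),"k",round(((-99.5-a)%360)/7.2,2),"p",np.round(p,1),"F",np.round(s["force"],1))
E
python3 st.py
```

```text
r 24.26 k 4.68 p [480.1 243.4 190.4] F [4.1 0.2 2.7]
```

>>> move_arm(increments=[{"xyz": [2.7,1.6,0],"roll": 0,"grip": 0},{"xyz": [2.4,1.9,0],"roll": 0,"grip": 0},{"xyz": [2.2,2.2,0],"roll": 0,"grip": 0},{"xyz": [1.8,2.4,0],"roll": 0,"grip": 0},{"xyz": [1.6,2.7,0],"roll": 0,"grip": 0}])

```text
time_s: 15.12
position: [0.4719, 0.2572, 0.1899]
tcp_rot: [[-0.951, 0.308, -0.001], [0.308, 0.951, -0.001], [0.0, -0.001, -1.0]]
force: [3.7, -1.5, 2.1]
opening: 0.278
grasp_force: 30.0
```

>>> move_arm(increments=[{"xyz": [1.2,2.8,0],"roll": 0,"grip": 0},{"xyz": [0.8,2.9,0],"roll": 0,"grip": 0},{"xyz": [0.5,3.1,0],"roll": 0,"grip": 0},{"xyz": [0.0,3.1,0],"roll": 0,"grip": 0},{"xyz": [-0.3,3.0,0],"roll": 0,"grip": 0}])

```text
time_s: 15.53
position: [0.4739, 0.2724, 0.1897]
tcp_rot: [[-0.951, 0.309, -0.002], [0.309, 0.951, -0.001], [0.002, -0.001, -1.0]]
force: [0.8, -2.6, 1.9]
opening: 0.27
grasp_force: 30.0
```

```bash
python3 st.py
```

```text
r 25.46 k 14.83 p [473.9 272.4 189.7] F [ 0.8 -2.6  1.9]
```

>>> move_arm(increments=[{"xyz": [-1.2,2.9,0],"roll": 0,"grip": 0},{"xyz": [-1.0,2.9,0],"roll": 0,"grip": 0},{"xyz": [-1.4,2.7,0],"roll": 0,"grip": 0},{"xyz": [-1.8,2.6,0],"roll": 0,"grip": 0},{"xyz": [-2.0,2.3,0],"roll": 0,"grip": 0}])

```text
time_s: 15.95
position: [0.4849, 0.2827, 0.1896]
tcp_rot: [[-0.951, 0.309, -0.003], [0.309, 0.951, -0.001], [0.003, -0.002, -1.0]]
force: [-1.8, -3.9, 1.8]
opening: 0.273
grasp_force: 30.0
```

```bash
python3 st.py
```

```text
r 24.59 k 19.68 p [484.9 282.7 189.6] F [-1.8 -3.9  1.8]
```

>>> move_arm(increments=[{"xyz": [-2.4,2.0,0],"roll": 0,"grip": 0},{"xyz": [-2.5,1.7,0],"roll": 0,"grip": 0},{"xyz": [-2.8,1.4,0],"roll": 0,"grip": 0},{"xyz": [-2.9,1.0,0],"roll": 0,"grip": 0},{"xyz": [-3.0,0.6,0],"roll": 0,"grip": 0}])

```text
time_s: 16.37
position: [0.5003, 0.285, 0.1897]
tcp_rot: [[-0.951, 0.309, -0.002], [0.309, 0.951, -0.0], [0.002, -0.001, -1.0]]
force: [-2.4, -1.2, 0.3]
opening: 0.272
grasp_force: 30.0
```

```bash
python3 st.py
```

```text
r 24.16 k 24.87 p [500.3 285.  189.7] F [-2.4 -1.2  0.3]
```

>>> move_arm(increments=[{"xyz": [-2.9,0.8,0.5],"roll": 0,"grip": 0},{"xyz": [-3.1,-0.1,0.3],"roll": 0,"grip": 0},{"xyz": [-3.0,-0.5,0],"roll": 0,"grip": 0},{"xyz": [-3.0,-0.9,0],"roll": 0,"grip": 0},{"xyz": [-2.8,-1.2,0],"roll": 0,"grip": 0}])

```text
time_s: 16.78
position: [0.5142, 0.2786, 0.1891]
tcp_rot: [[-0.951, 0.309, -0.001], [0.309, 0.951, 0.001], [0.001, 0.0, -1.0]]
force: [-4.0, -0.9, 2.1]
opening: 0.276
grasp_force: 30.0
```

```bash
python3 st.py
```

```text
r 24.76 k 29.94 p [514.2 278.6 189.1] F [-4.  -0.9  2.1]
```

>>> move_arm(increments=[{"xyz": [-2.6,-1.6,0],"roll": 0,"grip": 0},{"xyz": [-2.5,-1.9,0],"roll": 0,"grip": 0},{"xyz": [-2.1,-2.2,0],"roll": 0,"grip": 0},{"xyz": [-1.9,-2.4,0],"roll": 0,"grip": 0},{"xyz": [-1.5,-2.7,0],"roll": 0,"grip": 0}])

```text
time_s: 17.2
position: [0.5217, 0.2652, 0.1895]
tcp_rot: [[-0.951, 0.309, 0.001], [0.309, 0.951, 0.001], [-0.001, 0.002, -1.0]]
force: [-3.6, 2.2, 2.8]
opening: 0.273
grasp_force: 30.0
```

```bash
python3 st.py
```

```text
r 25.38 k 34.87 p [521.7 265.2 189.5] F [-3.6  2.2  2.8]
```

Slightly wide at r 25.4; nudge it in by 0.6 mm.

>>> move_arm(increments=[{"xyz": [-0.7,-3.0,0],"roll": 0,"grip": 0},{"xyz": [-0.9,-3.0,0],"roll": 0,"grip": 0},{"xyz": [-0.4,-3.0,0],"roll": 0,"grip": 0},{"xyz": [-0.1,-3.1,0],"roll": 0,"grip": 0},{"xyz": [0.3,-3.1,0],"roll": 0,"grip": 0}])

```text
time_s: 17.62
position: [0.5195, 0.2503, 0.1897]
tcp_rot: [[-0.951, 0.309, 0.003], [0.309, 0.951, 0.002], [-0.003, 0.003, -1.0]]
force: [-1.6, 6.4, 2.1]
opening: 0.273
grasp_force: 30.0
```

```bash
python3 st.py
```

```text
r 25.19 k 39.7 p [519.5 250.3 189.7] F [-1.6  6.4  2.1]
```

>>> move_arm(increments=[{"xyz": [1.3,-2.9,0],"roll": 0,"grip": 0},{"xyz": [1.0,-2.8,0],"roll": 0,"grip": 0},{"xyz": [1.5,-2.6,0],"roll": 0,"grip": 0},{"xyz": [1.8,-2.4,0],"roll": 0,"grip": 0},{"xyz": [2.1,-2.2,0],"roll": 0,"grip": 0}])

```text
time_s: 18.03
position: [0.5085, 0.2402, 0.1898]
tcp_rot: [[-0.951, 0.309, 0.004], [0.309, 0.951, 0.001], [-0.004, 0.002, -1.0]]
force: [1.6, 3.5, 2.0]
opening: 0.273
grasp_force: 30.0
```

```bash
python3 st.py
```

```text
r 24.05 k 44.59 p [508.5 240.2 189.8] F [1.6 3.5 2. ]
```

>>> move_arm(increments=[{"xyz": [2.3,-2.2,0],"roll": 0,"grip": 0},{"xyz": [2.5,-1.9,0],"roll": 0,"grip": 0},{"xyz": [2.8,-1.4,0],"roll": 0,"grip": 0},{"xyz": [2.9,-1.1,0],"roll": 0,"grip": 0},{"xyz": [3.0,-0.7,0],"roll": 0,"grip": 0}])

```text
time_s: 18.45
position: [0.493, 0.2372, 0.1897]
tcp_rot: [[-0.951, 0.308, 0.003], [0.308, 0.951, -0.0], [-0.003, 0.001, -1.0]]
force: [3.2, 2.5, 1.8]
opening: 0.277
grasp_force: 30.0
```

>>> move_arm(increments=[{"xyz": [0,0,0],"roll": 0,"grip": 0},{"xyz": [0,0,0],"roll": 0,"grip": 0},{"xyz": [0,0,0],"roll": 0,"grip": 0}])

```text
time_s: 18.7
position: [0.4915, 0.2373, 0.1892]
tcp_rot: [[-0.951, 0.309, -0.001], [0.309, 0.951, -0.0], [0.001, -0.0, -1.0]]
force: [1.1, 3.5, 1.6]
opening: 0.271
grasp_force: 30.0
```

```bash
python3 st.py
```

```text
r 24.34 k 0.41 p [491.5 237.3 189.2] F [1.1 3.5 1.6]
```

Back at the mark. Lift straight up, then carry the tool home at TCP (546.8, -262.2).

>>> move_arm(increments=[{"xyz": [0,0,-4],"roll": 0,"grip": 0},{"xyz": [0,0,-6],"roll": 0,"grip": 0},{"xyz": [0,0,-12],"roll": 0,"grip": 0},{"xyz": [0,0,-20],"roll": 0,"grip": 0},{"xyz": [0,0,-18],"roll": 0,"grip": 0}])

```text
time_s: 19.12
position: [0.4889, 0.2354, 0.2485]
tcp_rot: [[-0.951, 0.308, -0.008], [0.308, 0.951, -0.005], [0.006, -0.007, -1.0]]
force: [0.2, -0.1, -0.9]
opening: 0.27
grasp_force: 30.0
```

>>> move_arm(increments=[{"xyz": [0,0,0],"roll": 0,"grip": 0},{"xyz": [0,0,0],"roll": 0,"grip": 0},{"xyz": [0,0,0],"roll": 0,"grip": 0}])

```text
time_s: 19.37
position: [0.4901, 0.2364, 0.2478]
tcp_rot: [[-0.951, 0.309, -0.004], [0.309, 0.951, -0.002], [0.004, -0.003, -1.0]]
force: [0.4, -0.7, -0.6]
opening: 0.277
grasp_force: 30.0
```

```bash
python3 -c "
from h import *
plan([(546.8,-262.2,250,72,16,0)])"
```

```text
at [490.1 236.4 247.8] yaw 72.03 t 19.3667 F [ 0.37 -0.69 -0.6 ]
{"xyz":[-13.0,-28.5,-0.1],"roll":0.0,"grip":0},{"xyz":[-13.0,-28.5,-0.1],"roll":0.0,"grip":0},{"xyz":[-13.0,-28.6,-0.1],"roll":0.0,"grip":0},{"xyz":[-13.0,-28.5,-0.1],"roll":0.0,"grip":0},{"xyz":[-13.0,-28.6,-0.1],"roll":0.0,"grip":0},{"xyz":[-13.0,-28.5,-0.2],"roll":0.0,"grip":0},{"xyz":[-13.0,-28.6,-0.1],"roll":0.0,"grip":0},{"xyz":[-13.0,-28.5,-0.2],"roll":0.0,"grip":0},{"xyz":[-13.0,-28.6,-0.1],"roll":0.0,"grip":0},{"xyz":[-13.0,-28.5,-0.2],"roll":0.0,"grip":0},{"xyz":[-13.0,-28.6,-0.1],"roll":0.0,"grip":0},{"xyz":[-13.0,-28.5,-0.2],"roll":0.0,"grip":0},{"xyz":[-13.0,-28.6,-0.1],"roll":0.0,"grip":0},{"xyz":[-12.9,-28.5,-0.2],"roll":0.0,"grip":0},{"xyz":[-13.0,-28.6,-0.1],"roll":0.0,"grip":0},{"xyz":[-12.9,-28.5,-0.2],"roll":0.0,"grip":0},
```

>>> move_arm(increments=[{"xyz": [-13,-28.5,0],"roll": 0,"grip": 0},{"xyz": [-13,-28.5,0],"roll": 0,"grip": 0},{"xyz": [-13,-28.5,0],"roll": 0,"grip": 0},{"xyz": [-13,-28.5,0],"roll": 0,"grip": 0},{"xyz": [-13,-28.5,0],"roll": 0,"grip": 0}])

```text
time_s: 19.78
position: [0.5078, 0.0802, 0.2474]
tcp_rot: [[-0.951, 0.308, -0.005], [0.308, 0.951, -0.0], [0.005, -0.002, -1.0]]
force: [1.2, 0.6, -0.8]
opening: 0.272
grasp_force: 30.0
```

>>> move_arm(increments=[{"xyz": [-13,-28.5,0],"roll": 0,"grip": 0},{"xyz": [-13,-28.5,0],"roll": 0,"grip": 0},{"xyz": [-13,-28.5,0],"roll": 0,"grip": 0},{"xyz": [-13,-28.5,0],"roll": 0,"grip": 0},{"xyz": [-13,-28.5,0],"roll": 0,"grip": 0}])

```text
time_s: 20.2
position: [0.5257, -0.0752, 0.2474]
tcp_rot: [[-0.951, 0.309, -0.005], [0.309, 0.951, 0.001], [0.005, -0.0, -1.0]]
force: [-0.3, -0.0, -0.8]
opening: 0.272
grasp_force: 30.0
```

>>> move_arm(increments=[{"xyz": [-13,-28.5,0],"roll": 0,"grip": 0},{"xyz": [-13,-28.5,0],"roll": 0,"grip": 0},{"xyz": [-13,-28.5,0],"roll": 0,"grip": 0},{"xyz": [-13,-28.5,0],"roll": 0,"grip": 0},{"xyz": [-13,-28.5,0],"roll": 0,"grip": 0}])

```text
time_s: 20.62
position: [0.5436, -0.2304, 0.2471]
tcp_rot: [[-0.951, 0.309, -0.005], [0.309, 0.951, 0.002], [0.005, 0.001, -1.0]]
force: [-0.2, -0.2, -1.3]
opening: 0.281
grasp_force: 30.0
```

>>> move_arm(increments=[{"xyz": [-13,-28.5,0],"roll": 0,"grip": 0},{"xyz": [0,0,0],"roll": 0,"grip": 0},{"xyz": [0,0,0],"roll": 0,"grip": 0},{"xyz": [0,0,0],"roll": 0,"grip": 0},{"xyz": [0,0,0],"roll": 0,"grip": 0}])

```text
time_s: 21.03
position: [0.5479, -0.259, 0.2481]
tcp_rot: [[-0.951, 0.308, -0.003], [0.308, 0.951, 0.002], [0.003, 0.001, -1.0]]
force: [0.0, -0.5, -1.2]
opening: 0.273
grasp_force: 30.0
```

>>> move_arm(increments=[{"xyz": [0,0,0],"roll": 0,"grip": 0},{"xyz": [0,0,0],"roll": 0,"grip": 0},{"xyz": [0,0,0],"roll": 0,"grip": 0},{"xyz": [0,0,0],"roll": 0,"grip": 0}])

```text
time_s: 21.37
position: [0.549, -0.26, 0.2495]
tcp_rot: [[-0.951, 0.308, 0.0], [0.308, 0.951, -0.0], [-0.0, -0.0, -1.0]]
force: [0.1, 0.1, -1.3]
opening: 0.275
grasp_force: 30.0
```

Run:
```python
from h import *
plan([(546.8,-262.2,160,72,4,0)])
im,d=bot.capture("scene"); s=bot.read_state(); p=np.array(s["position"]); print(p,np.array(s["tcp_rot"])[:,2])
b=np.array([-.0024,-.0003,0])
o=np.array([345,205]); c=cv2.resize(im[205:295,345:445],(800,720),interpolation=cv2.INTER_CUBIC)
for P,col in [(p+b-[0,0,z],(0,255,0)) for z in np.arange(.0,.0885,.0221)]+[(np.array([.5468,-.2622,.06])+b+[.013*np.cos(a),.013*np.sin(a),0],(255,0,255)) for a in np.arange(0,6.28,.3)]:
    u=(proj("scene",[P])[0]-o+.5)*8-.5; cv2.circle(c,tuple(int(a) for a in u),2,col,-1)
save("home",c[:600])
```

```text
at [ 549.  -260.   249.5] yaw 72.07 t 21.3667 F [ 0.13  0.14 -1.27]
{"xyz":[0.4,-0.7,22.4],"roll":0.0,"grip":0},{"xyz":[0.3,-0.7,22.4],"roll":0.0,"grip":0},{"xyz":[0.4,-0.7,22.3],"roll":0.001,"grip":0},{"xyz":[0.3,-0.7,22.4],"roll":0.0,"grip":0},
[ 0.54901427 -0.26018087  0.24944086] [ 1.59466298e-04 -1.64367520e-04 -9.99999974e-01]
```

View pics/home.png

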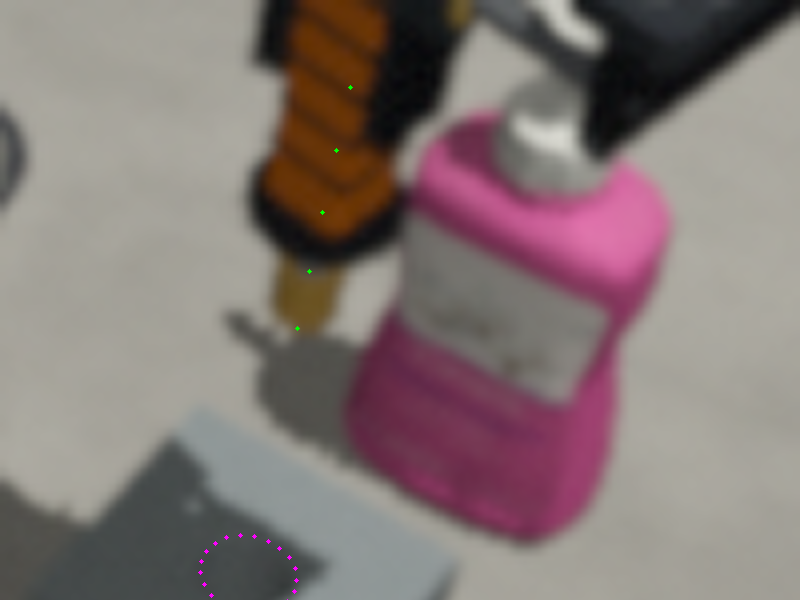

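The tool hangs straight: tip at (300,330) as predicted, hole ring at (248,580). Align and lower.

>>> move_arm(increments=[{"xyz": [0.7,-1.4,20],"roll": 0,"grip": 0},{"xyz": [0.7,-1.4,30],"roll": 0,"grip": 0},{"xyz": [0,0,26],"roll": 0,"grip": 0},{"xyz": [0,0,14],"roll": 0,"grip": 0},{"xyz": [0,0,0],"roll": 0,"grip": 0}])

```text
time_s: 21.83
position: [0.5444, -0.2612, 0.1557]
tcp_rot: [[-0.951, 0.309, -0.006], [0.309, 0.951, 0.005], [0.008, 0.002, -1.0]]
force: [0.3, 1.1, -1.3]
opening: 0.279
grasp_force: 30.0
```

>>> move_arm(increments=[{"xyz": [0,0,0],"roll": 0,"grip": 0},{"xyz": [0,0,0],"roll": 0,"grip": 0},{"xyz": [0,0,0],"roll": 0,"grip": 0},{"xyz": [0,0,0],"roll": 0,"grip": 0}])

```text
time_s: 22.17
position: [0.5476, -0.2634, 0.1609]
tcp_rot: [[-0.951, 0.309, 0.003], [0.309, 0.951, -0.002], [-0.003, -0.001, -1.0]]
force: [-0.0, 0.5, -0.9]
opening: 0.273
grasp_force: 30.0
```

>>> move_arm(increments=[{"xyz": [0.4,0.4,8],"roll": 0,"grip": 0},{"xyz": [0,0,8],"roll": 0,"grip": 0},{"xyz": [0,0,8],"roll": 0,"grip": 0},{"xyz": [0,0,8],"roll": 0,"grip": 0},{"xyz": [0,0,8],"roll": 0,"grip": 0}])

```text
time_s: 22.58
position: [0.5461, -0.2621, 0.118]
tcp_rot: [[-0.951, 0.309, -0.001], [0.309, 0.951, 0.001], [0.001, 0.0, -1.0]]
force: [-0.2, 0.9, -0.0]
opening: 0.276
grasp_force: 30.0
```

>>> move_arm(increments=[{"xyz": [0,0,6],"roll": 0,"grip": 0},{"xyz": [0,0,4],"roll": 0,"grip": 0},{"xyz": [0,0,2],"roll": 0,"grip": 0},{"xyz": [0,0,1],"roll": 0,"grip": 0},{"xyz": [0,0,0],"roll": 0,"grip": 0}])

```text
time_s: 23.0
position: [0.5465, -0.2624, 0.1061]
tcp_rot: [[-0.951, 0.309, -0.0], [0.309, 0.951, 0.0], [0.0, -0.0, -1.0]]
force: [0.0, 0.7, -1.8]
opening: 0.273
grasp_force: 30.0
```

```bash
python3 -c "
from h import *
plan([(546.8,-262.2,104.4,72,1,0)])"
```

```text
at [ 546.5 -262.4  106.1] yaw 72.02 t 23.0 F [ 0.01  0.71 -1.75]
{"xyz":[-0.2,0.3,1.7],"roll":0.0,"grip":0},
```

>>> move_arm(increments=[{"xyz": [0,0,1],"roll": 0,"grip": 0},{"xyz": [0,0,0.8],"roll": 0,"grip": 0},{"xyz": [0,0,0.4],"roll": 0,"grip": 0},{"xyz": [0,0,0],"roll": 0,"grip": 0}])

```text
time_s: 23.33
position: [0.5467, -0.2625, 0.1045]
tcp_rot: [[-0.951, 0.309, 0.001], [0.309, 0.951, -0.0], [-0.001, -0.0, -1.0]]
force: [1.0, 0.9, -0.8]
opening: 0.273
grasp_force: 30.0
```

>>> move_arm(increments=[{"xyz": [0,0,0.7],"roll": 0,"grip": 0},{"xyz": [0,0,0.5],"roll": 0,"grip": 0},{"xyz": [0,0,0],"roll": 0,"grip": 0},{"xyz": [0,0,0],"roll": 0,"grip": 0}])

```text
time_s: 23.67
position: [0.5467, -0.2625, 0.1044]
tcp_rot: [[-0.951, 0.309, 0.001], [0.309, 0.951, -0.001], [-0.001, -0.0, -1.0]]
force: [-1.6, 0.4, 6.7]
opening: 0.275
grasp_force: 30.0
```

The tool is seated at 6.7 N contact. Release and rise.

>>> move_arm(increments=[{"xyz": [0,0,0],"roll": 0,"grip": 65},{"xyz": [0,0,0],"roll": 0,"grip": 65},{"xyz": [0,0,0],"roll": 0,"grip": 65},{"xyz": [0,0,0],"roll": 0,"grip": 65},{"xyz": [0,0,0],"roll": 0,"grip": 65}])

```text
time_s: 24.08
position: [0.5464, -0.2623, 0.1026]
tcp_rot: [[-0.951, 0.309, -0.0], [0.309, 0.951, 0.0], [0.0, 0.0, -1.0]]
force: [-0.2, -0.1, 0.1]
opening: 0.565
grasp_force: 0.0
```

>>> move_arm(increments=[{"xyz": [0,0,-8],"roll": 0,"grip": 65},{"xyz": [0,0,-25],"roll": 0,"grip": 65},{"xyz": [0,0,-35],"roll": 0,"grip": 65},{"xyz": [0,0,-35],"roll": 0,"grip": 65},{"xyz": [0,0,-30],"roll": 0,"grip": 65}])

```text
time_s: 24.5
position: [0.5467, -0.2625, 0.2384]
tcp_rot: [[-0.951, 0.309, 0.001], [0.309, 0.951, -0.001], [-0.001, -0.0, -1.0]]
force: [0.9, -0.5, 0.1]
opening: 0.646
grasp_force: 0.0
```

>>> move_arm(increments=[{"xyz": [0,0,0],"roll": 0,"grip": 65},{"xyz": [0,0,0],"roll": 0,"grip": 65},{"xyz": [0,0,0],"roll": 0,"grip": 65}])

```text
time_s: 24.75
position: [0.546, -0.262, 0.2358]
tcp_rot: [[-0.951, 0.309, -0.001], [0.309, 0.951, 0.0], [0.001, 0.0, -1.0]]
force: [-0.4, -0.2, -1.0]
opening: 0.648
grasp_force: 0.0
```

Run:
```python
from h import *
im,d=bot.capture("scene"); W=cloud("scene",d); hsv=cv2.cvtColor(im,cv2.COLOR_RGB2HSV); H=hsv[...,0].astype(int)
m=(abs(W[...,0]-.545)<.05)&(abs(W[...,1]+.262)<.05)&(W[...,2]>.148)&(W[...,2]<.17)&(hsv[...,1]>120)&(H<20)
P=W[m]; print(len(P),np.round(np.median(P,0),4),np.percentile(P[:,2],95) if len(P) else 0)
r=cv2.minAreaRect(np.float32(P[:,:2])*1000); print(r)
m=(hsv[...,1]>120)&(abs(H-112)<18)&(np.linalg.norm(W[...,:2]-[.535,-.006],axis=-1)<.08)&(W[...,2]<.1)
print(m.sum(),np.round(np.nanpercentile(W[m],[3,50,97],axis=0),3).tolist()); save("end",im)
```

```text
122 [ 0.5408 -0.2648  0.1561] 0.15883934443168746
((544.2500610351562, -264.1436767578125), (22.812225341796875, 23.170942306518555), 75.14273834228516)
422 [[0.499, -0.042, 0.011], [0.526, -0.017, 0.015], [0.567, 0.026, 0.017]]
```

View pics/end.png

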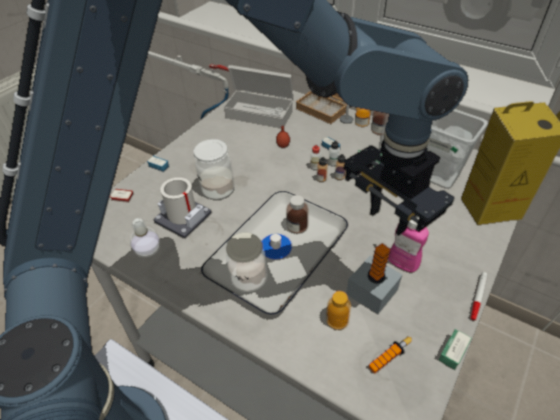

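The tool is upright at home at (380,263), its top at about 158 mm as before. The cap lies flat in the tray at (277,246), the bystanders are unmoved, and the gripper is clear of everything.

```bash
python3 -c "
from rig import bot
print(bot.hand_in())"
```

```text
the job is handed in; nothing more can be done
None
```

The cap is flat in the tray, the mouth was deburred once clockwise from the red mark and back, and the tool is home in its stand; the job is handed in after about 25 s of robot time, but no verdict came back.

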